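Dock a data logger upright and hold its reset button with a stylus

TASK

Stand the white data logger, which lies on its back, upright on its black foot in the pocket of the grey dock, so that it sits fully down on the pocket's floor, and let go of it. Then take the orange stylus out of its blue stand, reach its steel tip down through the orange-ringed hole in the logger's top edge and press the recessed red reset button well down without forcing it; the logger must stay seated. Finish while still holding the stylus and keeping the button down, and leave the other things on the bench where they are.

Things in the scene. Friction and masses are not known exactly. Their poses are not given: they have to be found in the camera images.
- logger_center (a point): centre of the white data logger, a flat box 60 mm wide (its x), 110 mm long (its y), 36 mm thick (its z), 0.19 to 0.31 kg, loose. +y points to the top edge with the reset hole, -y to the black foot, +z out of the display. At the start it lies on its back, display up, centre 18 mm above the bench. Take it across the 60 mm width. Standing in the dock, its centre is 61 mm and its top edge 116 mm above the bench
- reset_hole (a point): centre of the mouth of the round reset hole, 10 mm in diameter, ringed in orange, in the logger's 60 x 36 mm top edge: from the logger's centre 14 mm along its x and 55 mm along its y, half-way through its thickness; axes as the logger's, the hole runs in along -y
- button_top (a point): middle of the face of the red reset button, 8 mm in diameter, sunk in the hole 14 mm below the mouth; moves with the button; axes as the logger's
- reset_button (a joint): how far the button is pressed (m): 0 released, 0.006 at its end stop; a spring pushes back with 2.4 N at first and 6 N at the stop; it counts as down beyond 0.0035
- logger: the whole data logger with its button; origin and axes as logger_center
- dock_floor (a point): centre of the pocket floor of the grey dock, fixed to the bench, 6 mm above it. The pocket is open on top, 42 mm along the dock's x (for the logger's thickness), 66 mm along its y (for the logger's width) and 14 mm deep, so there is 3 mm of play on every side; walls 6 mm thick, rims 20 mm above the bench. x is level, across the pocket's short side, and points roughly to the robot's left; z up. The logger fits with its display towards -x or +x
- dock: the grey dock, 54 (x) x 78 (y) x 20 mm, with an 8 mm high step 17 mm deep along its +x side; origin at the middle of its underside, axes as dock_floor
- stylus_grip (a point): middle of the part of the stylus' orange handle that is grasped, on the stylus' axis, 94 mm above the tip. The handle is 12 x 12 mm square (sides along the point's x and y) and reaches from 35 mm to 120 mm above the tip; z points from tip to handle end. At the start the stylus stands upright in its stand, the handle showing from 65 mm to 126 mm above the bench
- stylus_tip (a point): end of the stylus' steel tip, a pin 5 mm in diameter and 35 mm long; axes as stylus_grip
- stylus: the stylus, 120 mm long, 35 g; origin at the end of its tip
- stylus_stand: blue block 56 x 56 x 65 mm on a 64 x 64 mm black foot, fixed to the bench, with a 14 mm square hole in which the stylus stands; origin at the middle of its underside, sides along its x and y
- cup: bystander, to be left alone: white specimen cup with a yellow screw lid, 64 mm across, 71 mm tall; origin at the middle of its underside
- bottle: bystander, to be left alone: light blue reagent bottle with a red cap, 48 mm across, 112 mm tall; origin at the middle of its underside
- vial_red: bystander, to be left alone: small brown vial with a red cap, 25 mm across, 48 mm tall; origin at the middle of its underside
- vial_green: bystander, to be left alone: small brown vial with a green cap, 25 mm across, 48 mm tall; origin at the middle of its underside
- timer: bystander, to be left alone: white lab timer lying flat, 60 x 70 x 22 mm; origin at the middle of its underside
- pen: bystander, to be left alone: white felt marker with a blue cap lying on the bench, 12 x 133 x 12 mm; origin at the middle of its underside
Not all that is in view belongs to the job. What is shaped like the dock but green or yellow is not meant. There is more than one size of the stylus; the job needs the smaller.

How it is judged:
On the way, in this order (a step that is already met when the one before it is completed fails the run):
1. the logger stands upright, fully down in the dock's pocket, and is let go (angle between logger_center's own y axis and vertical below 0.08 rad and horizontal distance between logger_center and dock_floor below 0.009 m and height (world z) of logger_center between 0.055 and 0.067 m and contact force between each of the arm, the fingers and logger below 0.3 N), for 0.3 s.
2. the stylus is held by the gripper and out of its stand, the logger still docked (angle between logger_center's own y axis and vertical below 0.08 rad and horizontal distance between logger_center and dock_floor below 0.009 m and height (world z) of logger_center between 0.055 and 0.067 m and contact force between the fingers and stylus above 1 N and contact force between stylus and stylus_stand below 0.1 N and height (world z) of stylus_tip above 0.07 m), for 0.2 s.
3. the stylus reaches through the hole and holds the button down (all of step 1 and contact force between the fingers and stylus above 1 N and contact force between stylus and stylus_stand below 0.1 N and value of joint reset_button above 0.0035 m and distance between stylus_tip and button_top below 0.006 m and contact force between stylus and logger above 1 N), for 0.3 s.
At the end, for the whole second after the job is handed in: Logger in the dock, untouched by the robot: within 0.08 rad of upright, centre within 9 mm of the pocket's middle, 55-67 mm high. Stylus gripped (>1 N), clear of its stand, tip within 6 mm of the button's face, pushing >1 N; button over 3.5 mm down. All through the last second (all of step 3); the arm keeps its last pose, push and grip.
It fails at once if the button is forced: the stylus bears on the logger with more than 30 N (contact force between stylus and logger above 30 N).
It fails at once if a bystander is shifted by more than 25 mm (distance of any of cup, bottle, vial_red, vial_green, timer, pen from where it was at the start of the episode above 0.025 m).
It also fails if it takes over 72 s, if anything falls off the work surface, if the arm or the gripper's body presses on something with over 40 N, if the wrist force passes 120 N, or if a joint passes its speed limit or range.

ROBOT

A 7-joint arm with a two-finger parallel gripper is mounted at the origin on a cart in front of the work surface, level with it; the furniture and walls round the work are solid. World frame = base frame: x ahead of the robot, y to its left, z up, the work surface at z = 0. Lengths are in m, angles in rad, forces in N, time in s.
With the tool pointing down it reaches from about 0.4 to 0.85 m from the base axis. Payload 4.5 kg.
Tool frame: the origin (TCP) lies at the very end of the fingers, on their centre line; the grasp point (between the pads) lies 19 mm behind it (r.pinch_z is the distance from the TCP to the grasp point, in m); x points along the fingers, y is the direction in which the jaws open and shut, and the axes are right-handed (so a half turn about x gives the same grasp; the last joint's range is limited). The gripper opens to 88 mm and grips with 3 to 60 N. Pads are 18 mm wide; open, the fingers measure 123 mm over their backs; the gripper's body (75 mm by 187 mm) begins 45 mm behind the grasp point.
Start: joints at [1.242, 0.689, -0.195, 1.565, 0.157, 0.902, -0.215], TCP at [0.222, -0.584, 0.239] pointing down, gripper open.
Joint ranges: [-3.01, 3.01], [-0.46, 2.08], [-1.47, 1.51], [0.13, 2.56], [-1, 4.14], [0.04, 2.09], [-2.66, 2.66]. Speed limits (rad/s): [2.57, 2.57, 3.14, 3.14, 3.14, 3.14, 3.14].

INTERFACE

Orientations are given as a unit quaternion [x, y, z, w].
In Python, from plant import telemetry, cams, job, r gives the robot as it stands.
- The arm moves only by the tool send_rows, never from a script. Its argument "commands" is one flat list of numbers, 7 for each row, row after row: the shift along the world's x, y, z as a fraction of full scale, then the turn, a rotation vector about the world's x, y, z as a fraction of full scale, then the closure, from 0 (fully open) to 1 (shut). In form: [dx, dy, dz, wx, wy, wz, claw, dx, dy, dz, wx, wy, wz, claw, ...]. A call has 1 to 12 rows; each row shifts and turns the pose as measured when the row begins; what a row does not reach is not made up. Full scale, the value 1, is 250 mm for a shift and 90 degrees for a turn. A row lasts 1/10 s, in which the tool goes at most 50 mm and 8.59 degrees, less where a joint would pass 70% of its speed; a pose out of reach is approached as far as the arm can. A call with a number of a shift or a turn outside -1 to 1 is refused whole. A call with a gripper value outside its range is refused whole. The fingers move at their own pace and stop on an object; "newtons" is the grip in N (left out, the last holds). Time passes only in rows, so rows that do not move let the fingers close. It gives the time, the measured TCP pose, the force and the opening at its end, in the units of the state.
- telemetry.get_state(): the state, without advancing time (a new reading comes with each control period).
- cams.snapshot(name): name is "scene" or "top"; returns a dict with "image" (384x512x3 uint8, blue, green, red), "intrinsics" (3x3 intrinsics, pixels), "world_to_cam" (4x4, takes a point from world to camera coordinates). Camera axes: x right, y down, z forward; pixel columns grow to the right and rows downward; lengths in m; the calibration is good to about 2 mm. A picture is of the moment at which its call begins. There is no depth.
- job.finish_job(): hands the job in, once; it reports no verdict.
The state is a dict: "clock": time; "q": joint angles; "qd": joint speeds; "joint_torque": joint torques, N m; "tool_pos": TCP position; "eef_rot": TCP orientation; "contact_force": force on the tool from outside, world axes, zero at the start; "moment": the same for the moment, N m; "opening": opening from 0.0 (shut) to 1.0 (fully open).
Only numpy, scipy, OpenCV 4.12 (cv2) and the standard library are available. Lean on these libraries where they do the work, as an engineer would, in place of code of your own. Each camera call takes 0.05 s, during which the arm holds its last target.

## Working session

There is one attempt and no reset: what is moved stays moved. The work goes in short steps, Python scripts to look and compute and a tool call to move; the robot and the scene stay as the last step left them, time stands still between calls to the robot, and variables do not carry over. Pictures are saved under pics/ and viewed, and the job is handed in when it is done.

Besides the shell and the picture viewer there is one more tool, called as name(argument=value, ...), one argument or row to a line, values as JSON. send_rows: Moves the arm, as the interface text tells. Its arguments: {"type":"object","properties":{"commands":{"type":"array"},"newtons":{"type":"number"}},"required":["commands"]}

```bash
ls; mkdir -p pics
python3 - <<'E'
from plant import telemetry,cams,job,r
import cv2,pickle
print(telemetry.get_state(), r.pinch_z)
for n in("scene","top"):
    s=cams.snapshot(n); cv2.imwrite(f"pics/{n}0.png",s["image"]); pickle.dump(s,open(f"{n}0.pkl","wb"))
    print(n,s["intrinsics"],s["world_to_cam"])
E
```

```text
pics
{'clock': 0.0, 'q': array([ 1.24179851,  0.68996837, -0.19452657,  1.56637629,  0.15734643,
        0.90246869, -0.21509559]), 'qd': array([-1.99067587e-03,  1.45543406e-03,  1.43884181e-04, -1.70168503e-03,
        1.26903352e-03,  7.73354584e-04, -2.29323640e-05]), 'joint_torque': array([ 3.64682965e-04, -5.27569735e+01, -1.26642667e+00, -1.53424877e+01,
       -5.24380978e-02,  6.75015748e-03,  1.39035965e-04]), 'tool_pos': array([ 0.22153038, -0.5837394 ,  0.2379115 ]), 'eef_rot': array([-0.69532484, -0.12823314,  0.69566738, -0.12699027]), 'contact_force': array([ 0.13971462, -0.17904113, -0.63837525]), 'moment': array([ 0.02183738, -0.00545995,  0.01730953]), 'opening': 0.9983616696410317} 0.0187
scene [[441.68842004   0.         258.0786431 ]
 [  0.         441.68842004 192.70415549]
 [  0.           0.           1.        ]] [[-0.87151944 -0.49033519 -0.00502678  0.41864942]
 [-0.27175774  0.49150309 -0.82738893  0.29865009]
 [ 0.40816858 -0.71971947 -0.56160689  0.97485783]
 [ 0.          0.          0.          1.        ]]
top [[385.53392503   0.         249.38806916]
 [  0.         385.53392503 192.71691356]
 [  0.           0.           1.        ]] [[ 0.00189143 -0.99976302  0.02168693 -0.18364976]
 [-0.99405629 -0.0042404  -0.10878467  0.59181177]
 [ 0.10885085 -0.02135227 -0.99382874  1.39294851]
 [ 0.          0.          0.          1.        ]]
```

View pics/scene0.png

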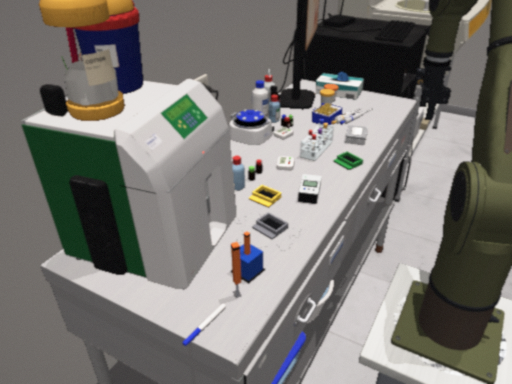

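View pics/top0.png

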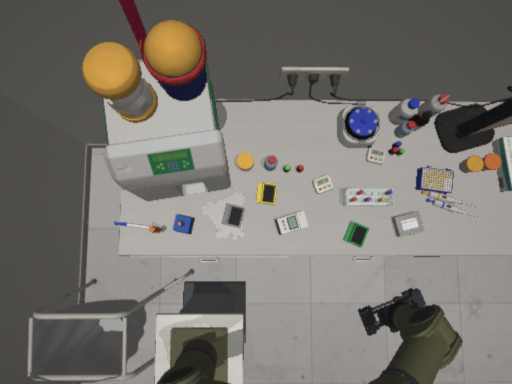

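Run:
```python
import cv2
t=cv2.imread("pics/top0.png"); s=cv2.imread("pics/scene0.png")
cv2.imwrite("pics/c1.png",cv2.resize(t[140:265,110:320],None,fx=3.8,fy=3.8,interpolation=cv2.INTER_CUBIC))
cv2.imwrite("pics/c2.png",cv2.resize(s[150:350,170:370],None,fx=3,fy=3,interpolation=cv2.INTER_CUBIC))
```

```text
(no output)
```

View pics/c1.png

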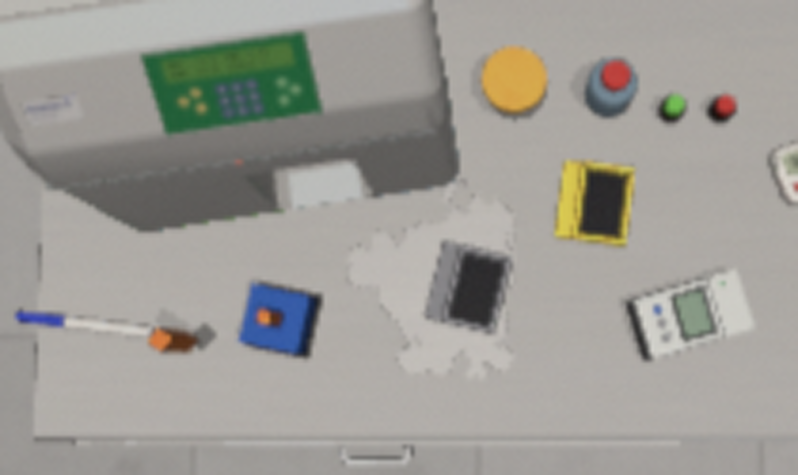

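View pics/c2.png

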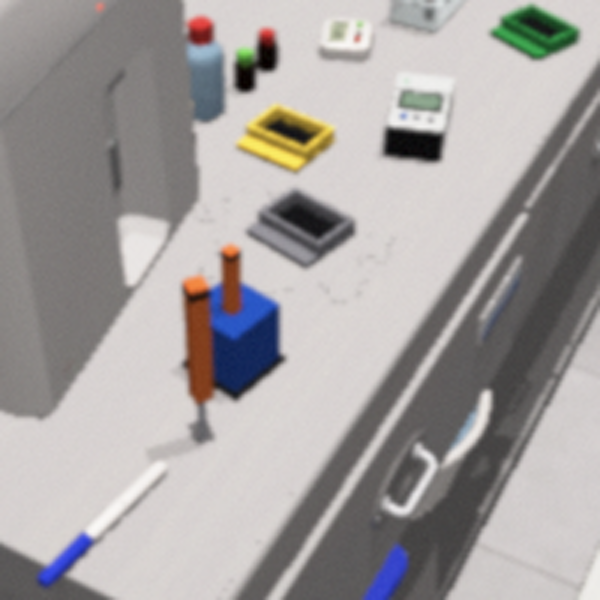

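```bash
python3 - <<'E'
from scipy.spatial.transform import Rotation as R
import numpy as np, itertools
q=np.array([1.24179851,0.68996837,-0.19452657,1.56637629,0.15734643,0.90246869,-0.21509559])
T=R.from_quat([-0.69532484,-0.12823314,0.69566738,-0.12699027]).as_matrix()
for sg in itertools.product([1,-1],repeat=4):
    Rz=lambda a:R.from_euler('z',a); Ry=lambda a:R.from_euler('y',a)
    M=(Rz(sg[0]*q[0])*Ry(q[1])*Rz(sg[1]*q[2])*Ry(q[3])*Rz(sg[2]*q[4])*Ry(q[5])*Rz(sg[3]*q[6])).as_matrix()
    print(sg, M[:,2].round(4), (M.T@T).round(3).tolist())
E
cat > h.py <<'E'
import numpy as np,pickle,cv2
def load(n,i=0):
    s=pickle.load(open(f"{n}{i}.pkl","rb"));return s
def ray(s,uv,z):
    K=s["intrinsics"];W=s["world_to_cam"];Rm=W[:3,:3];t=W[:3,3]
    d=Rm.T@np.linalg.solve(K,np.array([uv[0],uv[1],1.]));c=-Rm.T@t
    return c+d*(z-c[2])/d[2]
def proj(s,p):
    W=s["world_to_cam"];c=W[:3,:3]@np.asarray(p)+W[:3,3];v=s["intrinsics"]@c;return v[:2]/v[2]
E
python3 - <<'E'
import cv2
t=cv2.imread("pics/top0.png"); s=cv2.imread("pics/scene0.png")
f=lambda im,x,y,w,h,k:cv2.resize(im[y:y+h,x:x+w],None,fx=k,fy=k,interpolation=cv2.INTER_NEAREST)
import numpy as np
a=f(t,268,203,50,40,8);b=f(t,215,195,40,40,8)
cv2.imwrite("pics/c3.png",np.hstack([a,b]))
a=f(s,290,165,40,45,8);b=f(s,245,205,50,45,8)
cv2.imwrite("pics/c4.png",np.hstack([a,b]))
E
```

```text
(1, 1, 1, 1) [-8.0e-04 -1.6e-03 -1.0e+00] [[-0.003, 0.748, 0.664], [0.001, -0.664, 0.748], [1.0, 0.003, 0.001]]
(1, 1, 1, -1) [-8.0e-04 -1.6e-03 -1.0e+00] [[-0.002, 0.403, 0.915], [0.002, -0.915, 0.403], [1.0, 0.003, 0.001]]
(1, 1, -1, 1) [ 0.2157 -0.1143 -0.9697] [[-0.078, 0.856, 0.512], [0.233, -0.483, 0.844], [0.969, 0.185, -0.161]]
(1, 1, -1, -1) [ 0.2157 -0.1143 -0.9697] [[0.026, 0.576, 0.817], [0.244, -0.796, 0.554], [0.969, 0.185, -0.161]]
(1, -1, 1, 1) [-0.2406  0.0415 -0.9697] [[0.025, 0.91, 0.414], [-0.242, -0.397, 0.886], [0.97, -0.122, 0.21]]
(1, -1, 1, -1) [-0.2406  0.0415 -0.9697] [[-0.078, 0.662, 0.746], [-0.23, -0.74, 0.632], [0.97, -0.122, 0.21]]
(1, -1, -1, 1) [-4.0e-04 -1.8e-03 -1.0e+00] [[-0.003, 0.974, 0.226], [-0.0, -0.226, 0.974], [1.0, 0.003, 0.001]]
(1, -1, -1, -1) [-4.0e-04 -1.8e-03 -1.0e+00] [[-0.003, 0.791, 0.612], [0.001, -0.612, 0.791], [1.0, 0.003, 0.001]]
(-1, 1, 1, 1) [-4.0e-04  1.8e-03 -1.0e+00] [[-0.0, -0.998, -0.068], [-0.0, 0.068, -0.998], [1.0, 0.0, -0.0]]
(-1, 1, 1, -1) [-4.0e-04  1.8e-03 -1.0e+00] [[-0.0, -0.879, -0.478], [-0.0, 0.478, -0.879], [1.0, 0.0, -0.0]]
(-1, 1, -1, 1) [-0.2406 -0.0415 -0.9697] [[-0.075, -0.99, 0.119], [0.232, -0.133, -0.964], [0.97, -0.045, 0.24]]
(-1, 1, -1, -1) [-0.2406 -0.0415 -0.9697] [[0.028, -0.955, -0.294], [0.242, 0.292, -0.925], [0.97, -0.045, 0.24]]
(-1, -1, 1, 1) [ 0.2157  0.1143 -0.9697] [[0.029, -0.973, 0.229], [-0.242, -0.229, -0.943], [0.97, -0.029, -0.242]]
(-1, -1, 1, -1) [ 0.2157  0.1143 -0.9697] [[-0.075, -0.98, -0.185], [-0.232, 0.198, -0.952], [0.97, -0.029, -0.242]]
(-1, -1, -1, 1) [-8.0e-04  1.6e-03 -1.0e+00] [[-0.0, -0.909, 0.417], [-0.0, -0.417, -0.909], [1.0, -0.0, -0.0]]
(-1, -1, -1, -1) [-8.0e-04  1.6e-03 -1.0e+00] [[-0.0, -1.0, -0.0], [-0.0, 0.0, -1.0], [1.0, -0.0, -0.0]]
```

View pics/c3.png

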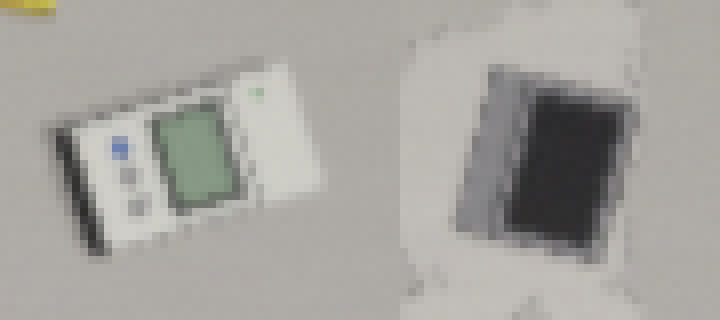

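View pics/c4.png

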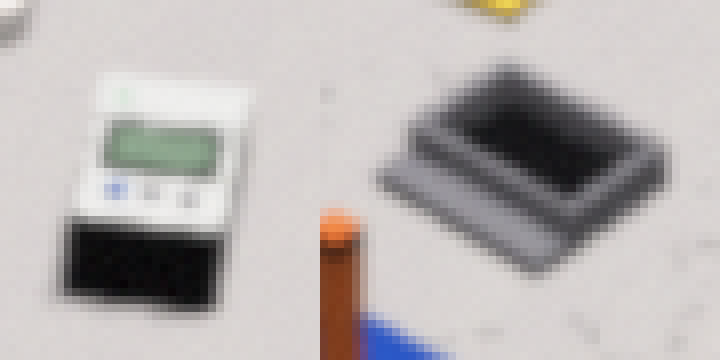

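Run:
```python
from h import *
for n in("top","scene"):
    s=load(n);W=s["world_to_cam"];print(n,-W[:3,:3].T@W[:3,3])
t=load("top");s=load("scene")
def c(off,pts,k=8): return [(off[0]+(x)/k-.5,off[1]+(y)/k-.5) for x,y in pts]
print("logger top view z=.036 (footTL,topTL? ,..)")
for p in c((268,203),[(52,127),(288,62),(325,188),(98,252)]): print(ray(t,p,.036).round(4))
print("logger scene z=.036: far-left, far-right; foot-left top, foot-right top; foot bottoms z=0")
for p in c((290,165),[(100,72),(252,88),(222,240),(68,220)]): print(ray(s,p,.036).round(4))
for p in c((290,165),[(62,293),(212,308)]): print(ray(s,p,0).round(4))
print("dock top: pocket+rim right corners z=.02")
for p in c((215,195),[(535-400,75),(638-400,100),(603-400,262),(503-400,240)]): print(ray(t,p,.02).round(4))
print("step outer corners z=.008")
for p in c((215,195),[(490-400,65),(455-400,230)]): print(ray(t,p,.008).round(4))
print("dock scene rim outer z=.02")
for p in c((245,205),[(410-320,135),(508-320,65),(665-320,150),(572-320,208)]): print(ray(s,p,.02).round(4))
for p in c((245,205),[(380-320,178),(535-320,265)]): print(ray(s,p,.008).round(4))
```

```text
top [ 0.43701794 -0.1513541   1.45271511]
scene [0.04811524 0.76011526 0.79669111]
logger top view z=.036 (footTL,topTL? ,..)
[ 0.4977 -0.2725  0.036 ]
[ 0.5279 -0.3817  0.036 ]
[ 0.4701 -0.3979  0.036 ]
[ 0.4406 -0.2933  0.036 ]
logger scene z=.036: far-left, far-right; foot-left top, foot-right top; foot bottoms z=0
[ 0.53   -0.3819  0.036 ]
[ 0.4709 -0.4004  0.036 ]
[ 0.4385 -0.2934  0.036 ]
[ 0.4956 -0.2774  0.036 ]
[ 0.4972 -0.2792  0.    ]
[ 0.442  -0.2982  0.    ]
dock top: pocket+rim right corners z=.02
[ 0.5519 -0.1151  0.02  ]
[ 0.5404 -0.1631  0.02  ]
[ 0.4652 -0.1472  0.02  ]
[ 0.4753 -0.1009  0.02  ]
step outer corners z=.008
[ 0.5574 -0.0937  0.008 ]
[ 0.4802 -0.078   0.008 ]
dock scene rim outer z=.02
[ 0.5469 -0.1049  0.02  ]
[ 0.5361 -0.1586  0.02  ]
[ 0.4634 -0.1412  0.02  ]
[ 0.4773 -0.0963  0.02  ]
[ 0.5516 -0.0914  0.008 ]
[ 0.4807 -0.0757  0.008 ]
```

send_rows(
  commands=[0.13,0.12,0,0,0,0,0,0.13,0.12,0,0,0,0,0,0.13,0.12,0,0,0,0,0,0.13,0.12,0,0.074,0.023,0,0,0.13,0.12,0,0.074,0.023,0,0,0.13,0.12,0,0.074,0.023,0,0],
  newtons=40,
)

```text
clock: 0.7
tool_pos: [0.4105, -0.3976, 0.2374]
eef_rot: [-0.662, -0.255, 0.704, 0.012]
contact_force: [1.1, -0.4, -1.2]
opening: 0.997
```

```bash
cat > log.py <<'E'
from plant import telemetry
import numpy as np,json
s=telemetry.get_state()
open("log.jsonl","a").write(json.dumps([list(s['q']),list(s['tool_pos']),list(s['eef_rot'])])+"\n")
from scipy.spatial.transform import Rotation as R
M=R.from_quat(s['eef_rot']).as_matrix()
p=s['tool_pos'];print("t",round(s['clock'],2),"tcp",p.round(4),"pinch",(p-.0187*M[:,0]).round(4));print("x",M[:,0].round(3),"y",M[:,1].round(3),"q",s['q'].round(3),"F",s['contact_force'].round(2),"open",round(s['opening'],3))
E
python3 log.py
```

```text
t 0.7 tcp [ 0.4105 -0.3976  0.2374] pinch [ 0.4128 -0.4042  0.2548]
x [-0.122  0.354 -0.927] y [ 0.321 -0.87  -0.374] q [ 0.906  0.801 -0.248  1.395 -0.016  1.294 -0.51 ] F [ 1.1  -0.36 -1.23] open 0.997
```

```bash
cat > kin.py <<'E'
import numpy as np
from scipy.spatial.transform import Rotation as R
from scipy.optimize import least_squares
Rz=lambda a:R.from_euler('z',a).as_matrix(); Ry=lambda a:R.from_euler('y',a).as_matrix()
C=np.array([[0,-1,0],[0,0,-1],[1,0,0.]])
lo=np.array([-3.01,-.46,-1.47,.13,-1,.04,-2.66]);hi=np.array([3.01,2.08,1.51,2.56,4.14,2.09,2.66])
def frames(q):
    A=Rz(-q[0])@Ry(q[1]);B=A@Rz(-q[2])@Ry(q[3]);D=B@Rz(-q[4])@Ry(q[5]);E=D@Rz(-q[6])
    return A,B,D,E
def fk(q,P):
    A,B,D,E=frames(q); z=np.array([0,0,1.])
    p=np.array([0,0,P[0]])+A@Rz(-q[2])[:, :]@np.array([P[4],0,P[1]])+B@np.array([P[5],0,P[2]])@np.eye(3)+E@np.array([0,0,P[3]])
    p=np.array([0,0,P[0]])+A@Rz(-q[2])@np.array([P[4],0,P[1]])+B@Rz(-q[4])@np.array([P[5],0,P[2]])+D@np.array([P[6],0,0])+E@np.array([0,0,P[3]])
    return p,E@C
E
python3 - <<'E'
from kin import *
import json
D=[([1.24179851,0.68996837,-0.19452657,1.56637629,0.15734643,0.90246869,-0.21509559],[0.22153038,-0.5837394,0.2379115],None)]+[json.loads(l) for l in open("log.jsonl")]
for nfree in (4,):
    f=lambda x:np.concatenate([fk(np.array(d[0]),np.r_[x,0,0,0])[0]-d[1] for d in D])
    s=least_squares(f,[.3,.4,.4,.3]);print(s.x,s.fun.round(4))
E
```

```text
[0.08479138 0.81225265 0.14261834 0.37204217] [ 0.0063  0.0015  0.0127  0.0004  0.0028 -0.0127]
```

```bash
cat > go.py <<'E'
from plant import telemetry
import numpy as np
from scipy.spatial.transform import Rotation as R
def tgt(f,jaw):
    f=np.array(f,float);f/=np.linalg.norm(f);j=np.array(jaw,float);j-=f*(j@f);j/=np.linalg.norm(j)
    return np.column_stack([f,j,np.cross(f,j)])
def plan(pinch,M):
    s=telemetry.get_state();M0=R.from_quat(s['eef_rot']).as_matrix()
    dp=np.array(pinch)+.0187*M[:,0]-s['tool_pos'];rv=R.from_matrix(M@M0.T).as_rotvec()
    n=max(np.linalg.norm(dp)/.05,np.degrees(np.linalg.norm(rv))/8.59)
    print("target tcp",(np.array(pinch)+.0187*M[:,0]).round(4),"shift frac",(dp/.25).round(4),"turn frac",(rv/(np.pi/2)).round(4),"rows",round(n,2))
E
python3 - <<'E'
from go import *
d=np.radians
yl=np.array([np.cos(d(-73.1)),np.sin(d(-73.1)),0]);th=d(35)
f=-np.cos(th)*np.array([0,0,1])-np.sin(th)*yl
j=np.array([np.cos(d(16.9)),np.sin(d(16.9)),0])
p=np.array([.4839,-.3373,.14])
plan(p,tgt(f,j));plan(p,tgt(f,-j))
E
```

```text
target tcp [ 0.4808 -0.327   0.1247] shift frac [ 0.281   0.2821 -0.451 ] turn frac [ 0.2532 -0.4117  0.8469] rows 10.22
target tcp [ 0.4808 -0.327   0.1247] shift frac [ 0.281   0.2821 -0.451 ] turn frac [-0.0422  0.4974 -0.914 ] rows 10.91
```

send_rows(
  commands=[0.05,0.05,0,0.023,-0.038,0.078,0,0.05,0.05,0,0.023,-0.038,0.078,0,0.05,0.05,0,0.023,-0.038,0.078,0],
)

```text
clock: 1.0
tool_pos: [0.4539, -0.3549, 0.2343]
eef_rot: [0.661, 0.418, -0.614, 0.107]
contact_force: [1.6, -0.4, -0.2]
opening: 1.001
```

```bash
python3 log.py
```

```text
t 1.0 tcp [ 0.4539 -0.3549  0.2343] pinch [ 0.4559 -0.3627  0.2511]
x [-0.103  0.421 -0.901] y [ 0.685 -0.627 -0.371] q [ 0.921  0.845 -0.409  1.365  0.005  1.316 -0.202] F [ 1.62 -0.35 -0.18] open 1.001
```

send_rows(
  commands=[0.05,0.05,0,0.023,-0.038,0.078,0,0.02,0.02,-0.05,0.023,-0.038,0.078,0,0.02,0.02,-0.05,0.023,-0.038,0.078,0],
)

```text
clock: 1.3
tool_pos: [0.4788, -0.3298, 0.209]
eef_rot: [0.628, 0.559, -0.493, 0.224]
contact_force: [-0.4, -0.7, -1.1]
opening: 0.997
```

```bash
python3 log.py
python3 - <<'E'
from kin import *
import json
D=[([1.24179851,0.68996837,-0.19452657,1.56637629,0.15734643,0.90246869,-0.21509559],[0.22153038,-0.5837394,0.2379115],None)]+[json.loads(l) for l in open("log.jsonl")]
for n in (4,5,6,7):
    f=lambda x:np.concatenate([fk(np.array(d[0]),np.r_[x,np.zeros(7-n)])[0]-d[1] for d in D])
    s=least_squares(f,([.3,.4,.4,.3]+[0]*3)[:n]);print(s.x.round(4),abs(s.fun).max().round(5))
E
```

```text
t 1.3 tcp [ 0.4788 -0.3298  0.209 ] pinch [ 0.4809 -0.3388  0.2253]
x [-0.11   0.481 -0.87 ] y [ 0.923 -0.275 -0.269] q [ 0.948  0.929 -0.553  1.333  0.063  1.328  0.134] F [-0.4  -0.73 -1.09] open 0.997
[0.2108 0.7151 0.2227 0.3723] 0.02064
[ 0.2145  0.7378  0.3086  0.4169 -0.1044] 0.02194
[ 0.2208  0.7694  0.3172  0.4236 -0.1169  0.0321] 0.02323
[0.2108 0.7923 0.0478 0.2857 0.4252 0.0052 0.2447] 0.01464
```

Run:
```python
from kin import *
import json
D=[([1.24179851,0.68996837,-0.19452657,1.56637629,0.15734643,0.90246869,-0.21509559],[0.22153038,-0.5837394,0.2379115],[-0.69532484,-0.12823314,0.69566738,-0.12699027])]+[json.loads(l) for l in open("log.jsonl")]
for d in D:
    q=d[0];E=frames(q)[3]@C
    print(R.from_matrix(E.T@R.from_quat(d[2]).as_matrix()).as_rotvec().round(4))
    A,B,DD,E=frames(q)
def rows(q):
    A,B,DD,E=frames(q);Z=Rz(-q[0]);U=A@Rz(-q[2]);F=B@Rz(-q[4])
    z=np.array([0,0,1.]);x=np.array([1.,0,0])
    return np.column_stack([z,Z@x,U@z,U@x,B@z,B@x,F@x,DD@x,E@z])
A_=np.vstack([rows(np.array(d[0])) for d in D]);b=np.concatenate([d[1] for d in D])
x,res,rk,sv=np.linalg.lstsq(A_,b,rcond=None);print(x.round(4),rk,sv.round(3),abs(A_@x-b).max())
```

```text
[-0. -0.  0.]
[ 0. -0.  0.]
[ 0. -0.  0.]
[ 0. -0.  0.]
[ 0.5938  0.4728  1.4139  0.2307 -0.0158  1.3078 -0.4365  0.3559  0.6427] 9 [4.456 3.938 0.667 0.313 0.245 0.155 0.06  0.027 0.012] 0.006187054881104048
```

```bash
cat > ik.py <<'E'
from kin import *
from go import tgt
import json
D=[([1.24179851,0.68996837,-0.19452657,1.56637629,0.15734643,0.90246869,-0.21509559],[0.22153038,-0.5837394,0.2379115],[-0.69532484,-0.12823314,0.69566738,-0.12699027])]+[json.loads(l) for l in open("log.jsonl")]
x3,y3,z3=np.eye(3)
def mats(q):
    Z=Rz(-q[0]);A=Z@Ry(q[1]);U=A@Rz(-q[2]);B=U@Ry(q[3]);F=B@Rz(-q[4]);DD=F@Ry(q[5]);E=DD@Rz(-q[6])
    return np.column_stack([z3,Z@x3,Z@y3,U@z3,U@x3,U@y3,B@z3,B@x3,B@y3,F@x3,F@y3,DD@x3,DD@y3,E@z3]),E@C
prior=np.array([.33,0,0,.4,0,0,.38,0,0,0,0,0,0,.33]);lam=np.array([.03]+[.1,.1,.02,.1,.1,.02]+[.1]*6+[.02])
# prior sd weights: lengths loose
sd=np.array([.1,.03,.03,.1,.05,.03,.1,.05,.03,.05,.03,.08,.03,.1])
def fit(sig=.002):
    A=np.vstack([mats(np.array(d[0]))[0] for d in D]);b=np.concatenate([d[1] for d in D])
    AA=np.vstack([A/sig,np.diag(1/sd)]);bb=np.concatenate([b/sig,prior/sd])
    x=np.linalg.lstsq(AA,bb,rcond=None)[0];return x,abs(A@x-b).max()
X,err=fit()
def solve(pinch,M,q0):
    p=np.array(pinch)+.0187*M[:,0]
    def f(q):
        c,E=mats(q);return np.r_[(c@X-p)*10,R.from_matrix(E@M.T).as_rotvec()*2,(q-q0)*.01]
    best=None
    s=least_squares(f,np.clip(q0,lo+.01,hi-.01),bounds=(lo,hi));return s.x,np.linalg.norm(s.fun[:3])/10,np.linalg.norm(s.fun[3:6])/2
E
python3 - <<'E'
from ik import *
print(X.round(3),err)
d=np.radians
yl=np.array([np.cos(d(-73.1)),np.sin(d(-73.1)),0]);j=np.array([np.cos(d(16.9)),np.sin(d(16.9)),0])
dx=np.array([np.cos(d(77.5)),np.sin(d(77.5)),0]);dj=np.array([np.cos(d(-12.5)),np.sin(d(-12.5)),0])
q=np.array(D[-1][0]);rng=np.random.default_rng(0)
for th in (35,):
  t=d(th)
  f0=np.array([0,0,-np.cos(t)])-np.sin(t)*yl
  for s in(1,-1):
    qg=solve([.484,-.337,.024],tgt(f0,s*j),q);print("grasp",s,qg[0].round(2),qg[1:])
    for side in('L','R'):
      h=-dx if side=='L' else dx
      ff=np.cos(t)*h+np.array([0,0,-np.sin(t)])
      jj=(dj if side=='L' else -dj)*s
      best=min((solve([.507,-.127,.10],tgt(ff,jj),q0) for q0 in [qg[0]]+[np.clip(qg[0]+rng.normal(0,.7,7),lo,hi) for _ in range(12)]),key=lambda r:r[1]+r[2])
      print("  final",side,best[0].round(2),np.round(best[1:],4))
E
```

```text
[ 0.357  0.007 -0.009  0.521  0.002 -0.012  0.35  -0.025 -0.012  0.01
 -0.007 -0.002 -0.007  0.311] 0.0004491808874961256
grasp 1 [ 0.98  1.29 -0.68  1.25  0.29  1.23  0.71] (np.float64(1.386323633939965e-06), np.float64(1.693912674140201e-05))
  final L [ 0.24  1.24 -0.88  1.86  1.32  1.79 -1.63] [0. 0.]
  final R [ 0.86  1.11 -0.42  1.76 -0.69  0.85 -2.17] [0. 0.]
grasp -1 [ 0.63  1.24  0.14  1.24 -0.46  1.26 -1.85] (np.float64(3.841351183997716e-06), np.float64(5.856814329278202e-05))
  final L [-0.86  1.78  1.51  1.81 -0.98  0.98 -2.66] [0.0003 0.0047]
  final R [ 1.22  1.42 -1.21  1.79  0.42  0.76 -0.08] [0. 0.]
```

Run:
```python
from ik import *
def pts(q):
    c,E=mats(q);U=c[:,3];B=c[:,6];e=np.array([0,0,X[0]])+X[3]*U;return e.round(3),(e+X[6]*B).round(3)
for q in([ 0.24,1.24,-.88,1.86,1.32,1.79,-1.63],[.86,1.11,-.42,1.76,-.69,.85,-2.17],[1.22,1.42,-1.21,1.79,.42,.76,-.08],[.63,1.24,.14,1.24,-.46,1.26,-1.85],[.98,1.29,-.68,1.25,.29,1.23,.71]): print(pts(np.array(q)))
```

```text
(array([ 0.478, -0.117,  0.526]), array([0.515, 0.14 , 0.291]))
(array([ 0.304, -0.353,  0.588]), array([ 0.463, -0.323,  0.278]))
(array([ 0.177, -0.483,  0.435]), array([ 0.457, -0.32 ,  0.304]))
(array([ 0.398, -0.29 ,  0.526]), array([ 0.543, -0.453,  0.253]))
(array([ 0.279, -0.415,  0.501]), array([ 0.551, -0.447,  0.283]))
```

```bash
cat > g.py <<'E'
from go import *
d=np.radians
yl=np.array([np.cos(d(-73.1)),np.sin(d(-73.1)),0]);j=np.array([np.cos(d(16.9)),np.sin(d(16.9)),0])
t=d(35);f0=np.array([0,0,-np.cos(t)])-np.sin(t)*yl
G=tgt(f0,-j)
E
python3 - <<'E'
from g import *
plan([.4854,-.342,.12],G)
M0=R.from_quat(telemetry.get_state()['eef_rot']).as_matrix()
# via: negative turn; print full rotvec angle options
rv=R.from_matrix(G@M0.T).as_rotvec();n=np.linalg.norm(rv);print(np.degrees(n),rv/n)
E
```

```text
target tcp [ 0.4823 -0.3317  0.1047] shift frac [ 0.0139 -0.0076 -0.4175] turn frac [-0.1995  0.8371 -1.3439] rows 16.72
143.6249148232339 [-0.12500019  0.5245406  -0.8421592 ]
```

send_rows(
  commands=[0,0,-0.02,-0.012,0.05,-0.08,0,0,0,-0.02,-0.012,0.05,-0.08,0,0,0,-0.02,-0.012,0.05,-0.08,0,0,0,-0.02,-0.012,0.05,-0.08,0,0,0,-0.02,-0.012,0.05,-0.08,0,0,0,-0.02,-0.012,0.05,-0.08,0,0,0,-0.02,-0.012,0.05,-0.08,0,0,0,-0.02,-0.012,0.05,-0.08,0,0,0,-0.02,-0.012,0.05,-0.08,0,0,0,-0.02,-0.012,0.05,-0.08,0,0,0,-0.02,-0.012,0.05,-0.08,0,0,0,-0.02,-0.012,0.05,-0.08,0],
)

```text
clock: 2.5
tool_pos: [0.4755, -0.3269, 0.1387]
eef_rot: [-0.532, 0.021, 0.767, 0.358]
contact_force: [0.5, -0.9, -0.7]
opening: 1.0
```

```bash
python3 log.py; python3 -c "
from g import *
plan([.4854,-.342,.12],G)"
```

```text
t 2.5 tcp [ 0.4755 -0.3269  0.1387] pinch [ 0.4789 -0.3367  0.1542]
x [-0.177  0.527 -0.831] y [-0.572 -0.743 -0.349] q [ 0.691  1.011 -0.004  1.314 -0.304  1.343 -1.302] F [ 0.5  -0.88 -0.73] open 1.0
target tcp [ 0.4823 -0.3317  0.1047] shift frac [ 0.0269 -0.0195 -0.1359] turn frac [-0.062   0.2369 -0.3749] rows 4.69
```

send_rows(
  commands=[0.006,-0.004,-0.028,-0.012,0.048,-0.076,0,0.006,-0.004,-0.028,-0.012,0.048,-0.076,0,0.006,-0.004,-0.028,-0.012,0.048,-0.076,0,0.006,-0.004,-0.028,-0.012,0.048,-0.076,0,0.006,-0.004,-0.028,-0.012,0.048,-0.076,0,0,0,0,0,0,0,0,0,0,0,0,0,0,0],
)

```text
clock: 3.2
tool_pos: [0.4816, -0.33, 0.0983]
eef_rot: [-0.357, 0.286, 0.709, 0.537]
contact_force: [0.2, -0.0, -0.4]
opening: 1.001
```

```bash
python3 log.py
python3 - <<'E'
from g import *
plan([.4854,-.342,.12],G);plan([.4854,-.342,.025],G)
from plant import cams
import cv2,pickle
for n in("scene","top"):
    s=cams.snapshot(n); pickle.dump(s,open(f"{n}1.pkl","wb"));im=s["image"]
    c=im[130:250,240:400] if n=="scene" else im[170:290,220:380]
    cv2.imwrite(f"pics/{n}1.png",cv2.resize(c,None,fx=4,fy=4,interpolation=cv2.INTER_CUBIC))
E
```

```text
t 3.2 tcp [ 0.4816 -0.33    0.0983] pinch [ 0.4848 -0.3404  0.1135]
x [-0.169  0.557 -0.813] y [-0.965 -0.26   0.022] q [ 0.612  1.098  0.196  1.285 -0.479  1.371 -1.89 ] F [ 0.15 -0.04 -0.42] open 1.001
target tcp [ 0.4823 -0.3317  0.1047] shift frac [ 0.0026 -0.0068  0.0254] turn frac [-0.0021 -0.0155  0.0202] rows 0.27
target tcp [ 0.4823 -0.3317  0.0097] shift frac [ 0.0026 -0.0068 -0.3546] turn frac [-0.0021 -0.0155  0.0202] rows 1.77
```

View pics/scene1.png

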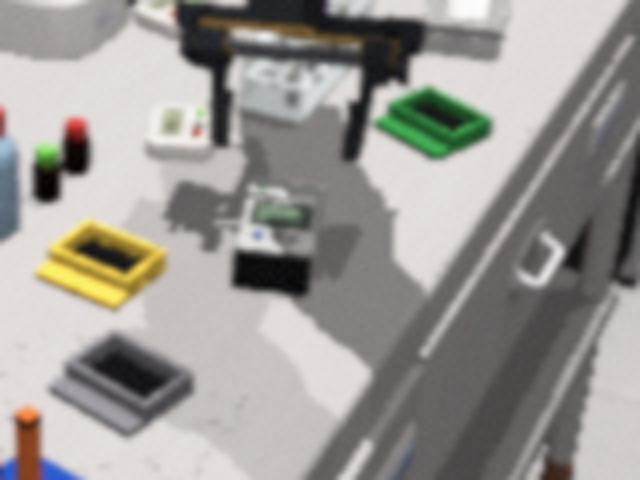

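View pics/top1.png

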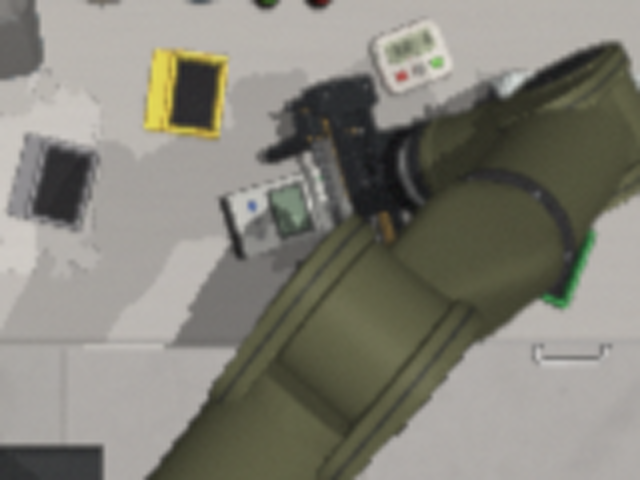

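send_rows(
  commands=[0.001,-0.002,-0.09,0,-0.005,0.006,0,0.001,-0.002,-0.09,0,-0.005,0.006,0,0.001,-0.002,-0.09,0,-0.005,0.006,0,0,0,-0.07,0,0,0,0,0,0,0,0,0,0,0],
)

```text
clock: 3.8
tool_pos: [0.4842, -0.3327, 0.0141]
eef_rot: [-0.375, 0.271, 0.712, 0.529]
contact_force: [0.8, 0.8, 0.4]
opening: 1.0
```

```bash
python3 log.py; python3 -c "
from g import *
plan([.4854,-.342,.025],G)"
```

```text
t 3.8 tcp [ 0.4842 -0.3327  0.0141] pinch [ 0.4872 -0.343   0.0295]
x [-0.159  0.55  -0.82 ] y [-0.956 -0.294 -0.012] q [ 0.627  1.21   0.166  1.274 -0.49   1.256 -1.815] F [0.85 0.81 0.42] open 1.0
target tcp [ 0.4823 -0.3317  0.0097] shift frac [-0.0078  0.0039 -0.0178] turn frac [-0.0013  0.0073 -0.0021] rows 0.1
```

Adjust and close.

send_rows(
  commands=[-0.006,0.004,-0.014,-0.001,0.007,-0.002,0,0,0,0,0,0,0,0.3,0,0,0,0,0,0,0.6,0,0,0,0,0,0,1,0,0,0,0,0,0,1,0,0,0,0,0,0,1,0,0,0,0,0,0,1],
  newtons=45,
)

```text
clock: 4.5
tool_pos: [0.4841, -0.3335, 0.0135]
eef_rot: [-0.373, 0.275, 0.712, 0.528]
contact_force: [0.1, -0.8, -2.1]
opening: 0.674
```

```bash
python3 log.py
```

```text
t 4.5 tcp [ 0.4841 -0.3335  0.0135] pinch [ 0.4872 -0.3437  0.0289]
x [-0.164  0.545 -0.822] y [-0.957 -0.291 -0.003] q [ 0.623  1.211  0.171  1.272 -0.488  1.257 -1.823] F [ 0.08 -0.83 -2.11] open 0.674
```

```bash
cat > fin.py <<'E'
from go import *
d=np.radians
A=77.5
def setup(Adeg,C):
    a=d(Adeg);dx=np.array([np.cos(a),np.sin(a),0]);Z=np.array([0,0,1.])
    zl=-dx;y=Z;x=np.cross(y,zl);RL=np.column_stack([x,y,zl])
    return RL
# grasp state
Mg=R.from_quat([-0.373,0.275,0.712,0.528]).as_matrix();pg=np.array([.4872,-.3437,.0289])
j=Mg[:,1]*np.array([1,1,0]);j/=np.linalg.norm(j)
xl0=j;zl0=np.array([0,0,1.]);yl0=np.cross(zl0,xl0);RL0=np.column_stack([xl0,yl0,zl0])
c0=np.array([.4839,-.3373,.018]); o=pg-c0; o=o-xl0*(o@xl0)   # centred by the jaws
o_l=RL0.T@o   # pinch offset in logger axes
T_l=RL0.T@Mg   # tool in logger axes
def target(Adeg,center):
    RL=setup(Adeg,center);return np.array(center)+RL@o_l, RL@T_l
E
python3 - <<'E'
from fin import *
print(o_l,yl0)
p,M=target(77.5,[.5075,-.127,.16]);print(p,M[:,0],M[:,1]);plan(p,M)
import ik
q=telemetry.get_state()['q'];print(ik.X.round(3),ik.err)
# slerp path IK
from scipy.spatial.transform import Rotation as R
M0=R.from_quat(telemetry.get_state()['eef_rot']).as_matrix()
rv=R.from_matrix(M@M0.T).as_rotvec();n=np.linalg.norm(rv);print(np.degrees(n),rv/n)
for sgn in(1,-1):
  ang=n if sgn>0 else n-2*np.pi
  q=telemetry.get_state()['q'].copy()
  for s in np.linspace(0,1,13):
    Mi=R.from_rotvec(rv/n*ang*s).as_matrix()@M0
    pi=np.array([.487,-.344,.2])*(1-s)+p*s
    q,e1,e2=ik.solve(pi,Mi,q);print(round(s,2),q.round(2),round(e1,4),round(e2,4),Mi[:,0].round(2))
E
```

```text
[-2.03397442e-19  7.08403603e-03  1.09000000e-02] [ 0.29152425 -0.95656344  0.        ]
[ 0.50514081 -0.13764163  0.16708404] [ 0.17589734  0.80209797 -0.57070042] [ 9.76788429e-01 -2.14206359e-01 -4.66026561e-18]
target tcp [ 0.5084 -0.1226  0.1564] shift frac [0.0973 0.8435 0.5717] turn frac [ 0.0491 -1.2703  1.2312] rows 18.54
[ 0.344 -0.005 -0.019  0.551 -0.004 -0.013  0.35  -0.016 -0.013  0.006
 -0.001 -0.004 -0.001  0.322] 0.00022731082414960413
159.27164780907205 [ 0.02776782 -0.7177923   0.69570336]
0.0 [ 0.61  0.99  0.2   1.25 -0.45  1.49 -1.9 ] 0.0 0.0 [-0.16  0.55 -0.82]
0.08 [ 0.63  0.94  0.13  1.35 -0.44  1.36 -1.7 ] 0.0 0.0 [-0.11  0.53 -0.84]
0.17 [ 0.66  0.9   0.04  1.44 -0.43  1.25 -1.5 ] 0.0 0.0 [-0.06  0.52 -0.85]
0.25 [ 0.7   0.87 -0.05  1.52 -0.43  1.14 -1.3 ] 0.0 0.0 [ 0.    0.52 -0.85]
0.33 [ 0.75  0.86 -0.15  1.59 -0.43  1.04 -1.09] 0.0 0.0 [ 0.06  0.53 -0.84]
0.42 [ 0.82  0.85 -0.26  1.65 -0.43  0.96 -0.88] 0.0 0.0 [ 0.11  0.55 -0.83]
0.5 [ 0.88  0.86 -0.37  1.7  -0.42  0.89 -0.67] 0.0 0.0 [ 0.16  0.58 -0.8 ]
0.58 [ 0.95  0.89 -0.48  1.74 -0.4   0.83 -0.47] 0
[... 751 characters left out ...]
94  2.01 -2.66] 0.0 0.0 [-0.27  0.72 -0.64]
0.42 [ 0.24  1.33  1.13  1.33 -1.    2.09 -2.66] 0.0223 0.1304 [-0.25  0.77 -0.59]
0.5 [ 0.19  1.35  1.2   1.48 -1.    2.09 -2.66] 0.0512 0.2946 [-0.21  0.81 -0.55]
0.58 [ 0.17  1.36  1.26  1.63 -1.    2.09 -2.66] 0.0814 0.4515 [-0.15  0.84 -0.51]
0.67 [ 0.16  1.38  1.3   1.79 -1.    2.09 -2.66] 0.114 0.5905 [-0.08  0.86 -0.5 ]
0.75 [ 0.2   1.4   1.32  2.   -1.    2.09 -2.66] 0.1509 0.6857 [-0.01  0.87 -0.49]
0.83 [ 0.36  1.43  1.34  2.49 -1.    2.09 -2.66] 0.1932 0.66 [ 0.06  0.86 -0.51]
0.92 [ 0.46  1.5   1.24  2.56 -1.    2.09 -2.66] 0.197 0.773 [ 0.12  0.84 -0.53]
1.0 [ 0.53  1.57  1.11  2.56 -1.    2.09 -2.66] 0.2027 0.9279 [ 0.18  0.8  -0.57]
```

send_rows(
  commands=[0,0,0.08,0,0,0,1,0,0,0.14,0,0,0,1,0,0,0.14,0,0,0,1,0,0,0.14,0,0,0,1,0,0,0.14,0,0,0,1,0,0,0.04,0.002,-0.06,0.058,1,0,0.02,0,0.002,-0.06,0.058,1,0,0.03,0,0.002,-0.06,0.058,1,0,0.03,0,0.002,-0.06,0.058,1,0,0.03,0,0.002,-0.06,0.058,1,0,0.03,0,0.002,-0.06,0.058,1],
)

```text
clock: 5.6
tool_pos: [0.4832, -0.2986, 0.2034]
eef_rot: [-0.622, -0.004, 0.692, 0.367]
contact_force: [-0.4, -0.2, -3.3]
opening: 0.676
```

```bash
python3 log.py
python3 - <<'E'
from fin import *
p,M=target(77.5,[.5075,-.127,.16]);plan(p,M)
E
```

```text
t 5.6 tcp [ 0.4832 -0.2986  0.2034] pinch [ 0.4824 -0.3082  0.2194]
x [ 0.042  0.513 -0.857] y [-0.502 -0.731 -0.462] q [ 0.75   0.831 -0.072  1.522 -0.42   1.152 -1.173] F [-0.4  -0.23 -3.26] open 0.676
target tcp [ 0.5084 -0.1226  0.1564] shift frac [ 0.1009  0.704  -0.1879] turn frac [ 0.036  -0.8861  0.8769] rows 13.07
```

send_rows(
  commands=[0.008,0.05,0,0.003,-0.066,0.065,1,0.008,0.05,0,0.003,-0.066,0.065,1,0.008,0.05,0,0.003,-0.066,0.065,1,0.008,0.05,0,0.003,-0.066,0.065,1,0.008,0.05,0,0.003,-0.066,0.065,1,0.008,0.05,0,0.003,-0.066,0.065,1,0.008,0.05,0,0.003,-0.066,0.065,1,0.008,0.05,0,0.003,-0.066,0.065,1,0.008,0.05,0,0.003,-0.066,0.065,1,0.008,0.05,0,0.003,-0.066,0.065,1,0.008,0.05,0,0.003,-0.066,0.065,1,0,0,0,0,0,0,1],
)

```text
clock: 6.8
tool_pos: [0.4969, -0.1641, 0.2146]
eef_rot: [0.776, 0.524, -0.335, 0.104]
contact_force: [0.2, -1.0, -2.5]
opening: 0.677
```

```bash
python3 log.py
python3 - <<'E'
from fin import *
p,M=target(77.5,[.5075,-.127,.16]);plan(p,M)
E
```

```text
t 6.8 tcp [ 0.4969 -0.1641  0.2146] pinch [ 0.4927 -0.178   0.2263]
x [ 0.227  0.743 -0.629] y [ 0.883 -0.43  -0.19 ] q [ 1.121  0.962 -0.799  1.777 -0.318  0.838  0.213] F [ 0.22 -1.04 -2.46] open 0.677
target tcp [ 0.5084 -0.1226  0.1564] shift frac [ 0.046   0.166  -0.2326] turn frac [ 0.0133 -0.1334  0.1452] rows 2.07
```

send_rows(
  commands=[0.011,0.04,-0.02,0.003,-0.033,0.036,1,0.011,0.04,-0.02,0.003,-0.033,0.036,1,0.011,0.04,-0.02,0.003,-0.033,0.036,1,0.011,0.04,-0.02,0.003,-0.033,0.036,1,0,0,0,0,0,0,1,0,0,0,0,0,0,1],
)

```text
clock: 7.4
tool_pos: [0.5069, -0.1311, 0.194]
eef_rot: [0.744, 0.592, -0.245, 0.189]
contact_force: [-0.1, 1.0, -2.2]
opening: 0.676
```

```bash
python3 log.py
python3 - <<'E'
from fin import *
p,M=target(77.5,[.5075,-.127,.16]);plan(p,M)
from plant import cams
import cv2,pickle
for n in("scene","top"):
    s=cams.snapshot(n); pickle.dump(s,open(f"{n}2.pkl","wb"));im=s["image"]
    c=im[110:260,210:360] if n=="scene" else im[150:270,180:330]
    cv2.imwrite(f"pics/{n}2.png",cv2.resize(c,None,fx=4,fy=4,interpolation=cv2.INTER_CUBIC))
E
```

```text
t 7.4 tcp [ 0.5069 -0.1311  0.194 ] pinch [ 0.5036 -0.1459  0.205 ]
x [ 0.178  0.789 -0.588] y [ 0.974 -0.227 -0.009] q [ 1.103  1.057 -0.882  1.764 -0.231  0.826  0.402] F [-0.08  0.97 -2.19] open 0.676
target tcp [ 0.5084 -0.1226  0.1564] shift frac [ 0.0061  0.0339 -0.1502] turn frac [ 0.0119 -0.0084  0.0081] rows 0.77
```

View pics/scene2.png

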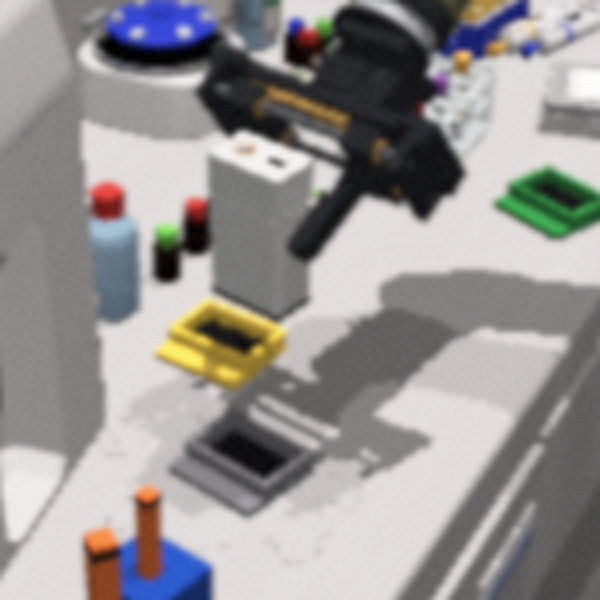

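View pics/top2.png

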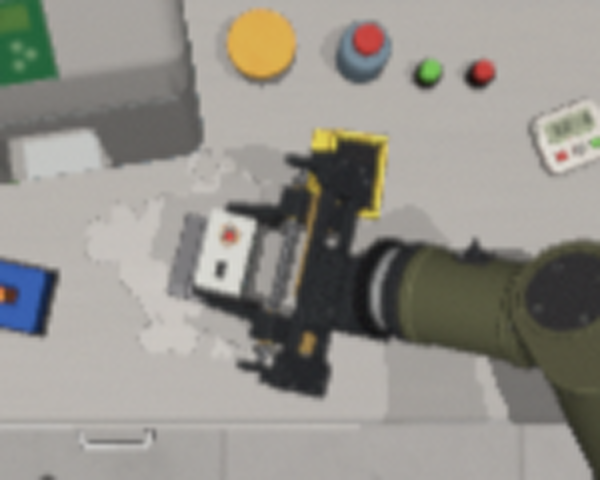

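Run:
```python
from fin import *
from h import load,proj,ray
import cv2
s_=telemetry.get_state();M=R.from_quat(s_['eef_rot']).as_matrix();p=s_['tool_pos']-.0187*M[:,0]
RL=M@T_l.T;c=p-RL@o_l;print("logger c",c.round(4),"up",RL[:,1].round(3),"z",RL[:,2].round(3))
for n,o in(("scene",(210,110)),("top",(180,150))):
    s=load(n,2);im=cv2.imread(f"pics/{n}2.png")
    for a in(-1,1):
        for b in(-1,1):
            for e in(-1,1):
                u=proj(s,c+RL@np.array([.03*a,.055*b,.018*e]));v=((u-o+.5)*4).astype(int)
                cv2.circle(im,tuple(int(k) for k in v),2,(0,255,0) if b>0 else (255,0,255),-1)
    u=proj(s,c+RL@np.array([.014,.055,0]));v=((u-o+.5)*4).astype(int);cv2.circle(im,tuple(int(k) for k in v),2,(255,255,0),-1)
    if n=="scene": im=im[90:360,160:360]
    else: im=im[170:330,150:350]
    cv2.imwrite(f"pics/{n}2m.png",cv2.resize(im,None,fx=2.2,fy=2.2))
```

```text
logger c [ 0.506  -0.1353  0.1978] up [0.012 0.019 1.   ] z [-0.228 -0.973  0.021]
```

View pics/scene2m.png

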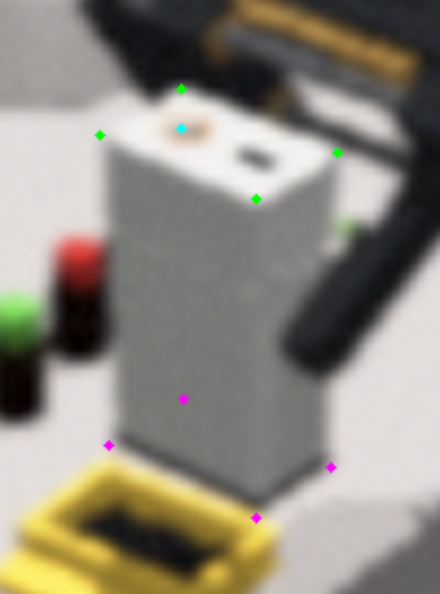

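View pics/top2m.png

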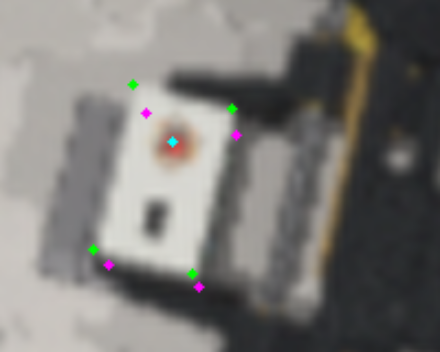

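Run:
```python
from h import load,proj
import numpy as np,cv2
c=np.array([.5075,-.127,0]);a=np.radians(77.5);X=np.array([np.cos(a),np.sin(a),0]);Y=np.array([-X[1],X[0],0]);Z=np.array([0,0,1.])
out=[]
for n,(x,y,w,h) in(("scene",(242,203,52,45)),("top",(212,192,40,40))):
    s=load(n,0);k=12;im=cv2.resize(s["image"][y:y+h,x:x+w],None,fx=k,fy=k,interpolation=cv2.INTER_CUBIC)
    def pt(p): 
        u=proj(s,p);return tuple(int(v) for v in ((u-(x,y)+.5)*k))
    for hx,hy,z,col in((.027,.039,.02,(0,255,0)),(.021,.033,.02,(0,255,255)),(.021,.033,.006,(255,0,255))):
        P=[pt(c+X*hx*i+Y*hy*j+Z*z) for i,j in((1,1),(1,-1),(-1,-1),(-1,1))]
        cv2.polylines(im,[np.array(P)],True,col,1)
    P=[pt(c+X*i+Y*.039*j+Z*.008) for i,j in((.044,1),(.044,-1))];cv2.line(im,*P,(255,255,0),1)
    cv2.imwrite(f"pics/dock_{n}.png",im)
```

```text
(no output)
```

View pics/dock_scene.png

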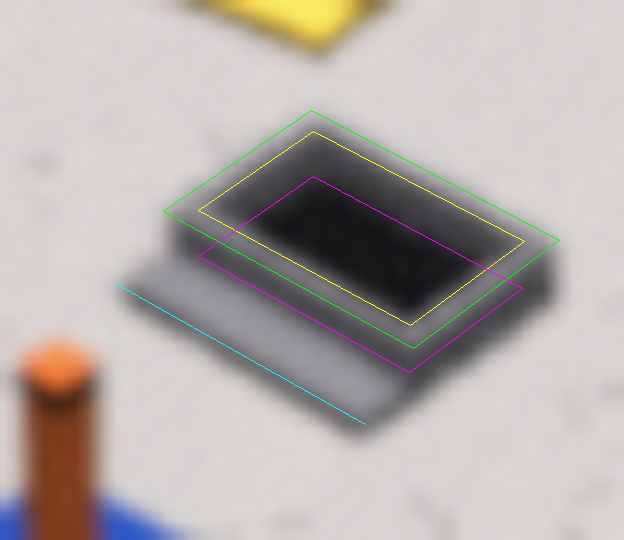

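View pics/dock_top.png

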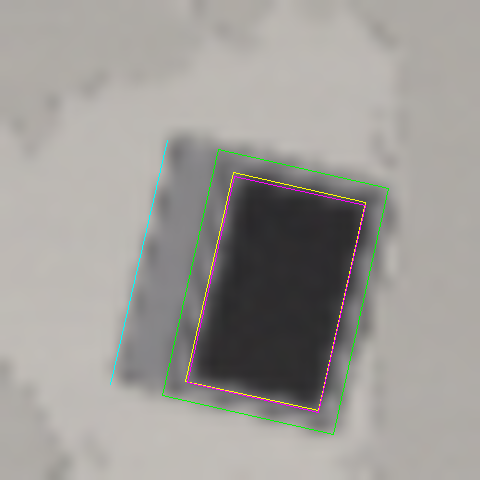

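Run:
```python
from fin import *
p,M=target(77.5,[.507,-.127,.085]);plan(p,M)
```

```text
target tcp [ 0.5079 -0.1226  0.0814] shift frac [ 0.0042  0.0336 -0.451 ] turn frac [ 0.0119 -0.0076  0.0077] rows 2.26
```

send_rows(
  commands=[0.001,0.006,-0.07,0.003,-0.002,0.002,1,0.001,0.006,-0.07,0.003,-0.002,0.002,1,0.001,0.006,-0.07,0.003,-0.002,0.002,1,0.001,0.006,-0.07,0.003,-0.002,0.002,1,0,0.006,-0.07,0,0,0,1,0,0.003,-0.06,0,0,0,1,0,0,0,0,0,0,1,0,0,0,0,0,0,1],
)

```text
clock: 8.3
tool_pos: [0.506, -0.1247, 0.0788]
eef_rot: [0.744, 0.596, -0.237, 0.185]
contact_force: [-0.6, 0.1, -2.4]
opening: 0.677
```

```bash
python3 log.py
cat > ov.py <<'E'
import sys
from fin import *
from h import proj
import cv2
from plant import cams
i=sys.argv[1]
s_=telemetry.get_state();M=R.from_quat(s_['eef_rot']).as_matrix();p=s_['tool_pos']-.0187*M[:,0]
RL=M@T_l.T;c=p-RL@o_l;print("logger c",c.round(4),"up",RL[:,1].round(3),"z",RL[:,2].round(3))
for n,(x,y,w,h) in(("scene",(235,175,70,70)),("top",(205,180,60,60))):
    s=cams.snapshot(n);k=9;im=cv2.resize(s["image"][y:y+h,x:x+w],None,fx=k,fy=k,interpolation=cv2.INTER_CUBIC)
    raw=im.copy()
    for a,b,e in[(a,b,e) for a in(-1,1) for b in(-1,1) for e in(-1,1)]:
        u=proj(s,c+RL@np.array([.03*a,.055*b,.018*e]));v=((u-(x,y)+.5)*k).astype(int)
        cv2.circle(im,tuple(int(q) for q in v),3,(0,255,0) if b>0 else (255,0,255),-1)
    cv2.imwrite(f"pics/{n}{i}.png",im)
E
python3 ov.py 3
python3 - <<'E'
from fin import *
p,M=target(77.5,[.507,-.127,.085]);plan(p,M)
E
```

```text
t 8.3 tcp [ 0.506  -0.1247  0.0788] pinch [ 0.5027 -0.1397  0.0895]
x [ 0.177  0.8   -0.573] y [ 0.975 -0.22  -0.007] q [ 1.077  1.253 -0.826  1.758 -0.163  0.703  0.491] F [-0.6   0.1  -2.36] open 0.677
logger c [ 0.5051 -0.129   0.0824] up [0.007 0.001 1.   ] z [-0.223 -0.975  0.003]
target tcp [ 0.5079 -0.1226  0.0814] shift frac [0.0074 0.0094 0.0085] turn frac [ 0.0016 -0.0042  0.0039] rows 0.07
```

View pics/scene3.png

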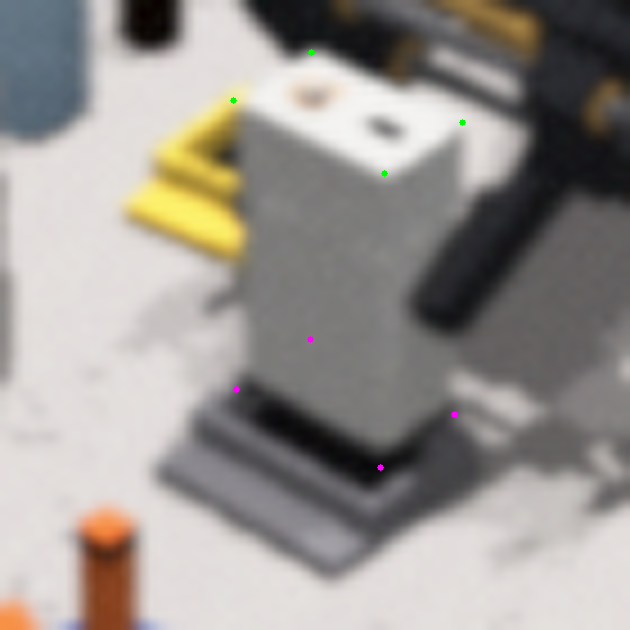

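View pics/top3.png

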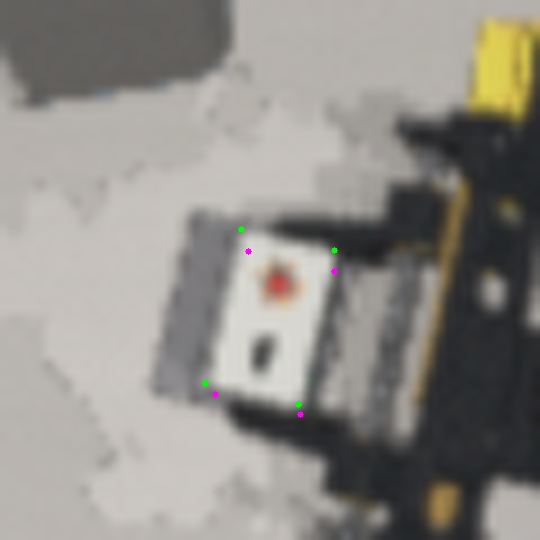

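send_rows(
  commands=[0.006,0.012,-0.01,0.001,-0.002,0.002,1,0.003,0.004,-0.012,0,0,0,1,0,0,-0.012,0,0,0,1,0,0,-0.012,0,0,0,1,0,0,0,0,0,0,1],
)

```text
clock: 8.9
tool_pos: [0.5099, -0.1213, 0.0691]
eef_rot: [0.744, 0.597, -0.234, 0.189]
contact_force: [-0.7, -0.5, -2.0]
opening: 0.676
```

```bash
python3 log.py; python3 ov.py 4
```

```text
t 8.9 tcp [ 0.5099 -0.1213  0.0691] pinch [ 0.5065 -0.1363  0.0798]
x [ 0.179  0.8   -0.573] y [ 0.976 -0.217  0.001] q [ 1.068  1.271 -0.825  1.753 -0.157  0.688  0.5  ] F [-0.67 -0.52 -2.02] open 0.676
logger c [ 0.5089 -0.1256  0.0727] up [-0.001  0.003  1.   ] z [-0.219 -0.976  0.003]
```

View pics/scene4.png

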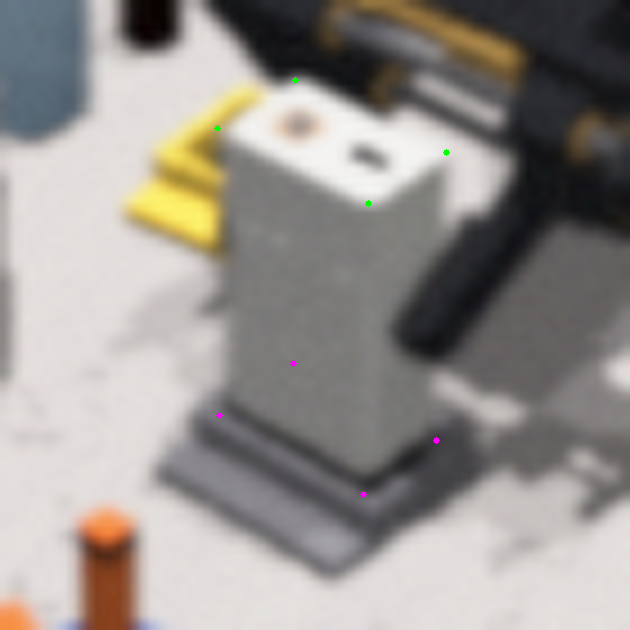

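View pics/top4.png

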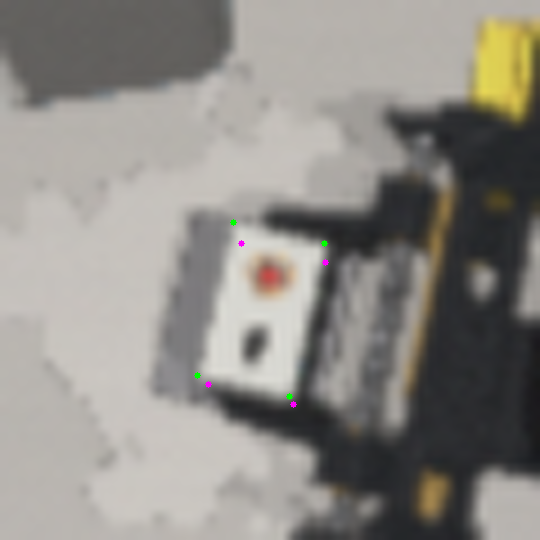

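send_rows(
  commands=[-0.002,0,-0.012,0,0,0,1,-0.002,0,-0.012,0,0,0,1,0,0,0,0,0,0,1],
)

```text
clock: 9.3
tool_pos: [0.5089, -0.1214, 0.063]
eef_rot: [0.744, 0.596, -0.234, 0.189]
contact_force: [-0.5, 0.6, -2.9]
opening: 0.679
```

```bash
python3 log.py; python3 ov.py 5
```

```text
t 9.3 tcp [ 0.5089 -0.1214  0.063 ] pinch [ 0.5056 -0.1363  0.0738]
x [ 0.179  0.8   -0.573] y [ 0.976 -0.217  0.002] q [ 1.068  1.28  -0.821  1.753 -0.153  0.682  0.505] F [-0.46  0.64 -2.86] open 0.679
logger c [ 0.5079 -0.1257  0.0667] up [-0.001  0.003  1.   ] z [-0.219 -0.976  0.003]
```

View pics/scene5.png

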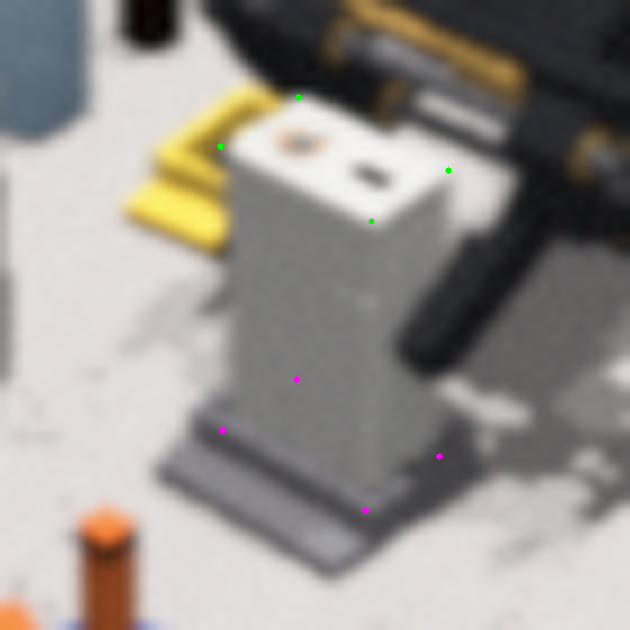

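Inside the pocket, no contact yet; expected ~6 mm to floor.

send_rows(
  commands=[0,0,-0.01,0,0,0,1,0,0,-0.01,0,0,0,1,0,0,0,0,0,0,1],
)

```text
clock: 9.7
tool_pos: [0.5092, -0.1213, 0.0581]
eef_rot: [0.744, 0.596, -0.234, 0.189]
contact_force: [-0.5, 0.1, -2.3]
opening: 0.677
```

```bash
python3 log.py
```

```text
t 9.7 tcp [ 0.5092 -0.1213  0.0581] pinch [ 0.5058 -0.1363  0.0689]
x [ 0.179  0.8   -0.573] y [ 0.976 -0.217  0.002] q [ 1.067  1.289 -0.819  1.75  -0.15   0.678  0.508] F [-0.47  0.12 -2.29] open 0.677
```

send_rows(
  commands=[0,0,-0.006,0,0,0,1,0,0,0,0,0,0,1],
)

```text
clock: 9.9
tool_pos: [0.5095, -0.1212, 0.0576]
eef_rot: [0.745, 0.597, -0.233, 0.188]
contact_force: [0.1, -0.5, -2.3]
opening: 0.678
```

```bash
python3 log.py
```

```text
t 9.9 tcp [ 0.5095 -0.1212  0.0576] pinch [ 0.5061 -0.1361  0.0683]
x [ 0.18   0.801 -0.572] y [ 0.976 -0.217  0.002] q [ 1.067  1.291 -0.819  1.749 -0.15   0.679  0.509] F [ 0.12 -0.49 -2.34] open 0.678
```

send_rows(
  commands=[0,0,-0.01,0,0,0,1,0,0,-0.01,0,0,0,1],
)

```text
clock: 10.1
tool_pos: [0.5097, -0.121, 0.0575]
eef_rot: [0.745, 0.597, -0.231, 0.186]
contact_force: [-5.9, -10.0, 14.2]
opening: 0.674
```

```bash
python3 log.py
```

```text
t 10.1 tcp [ 0.5097 -0.121   0.0575] pinch [ 0.5063 -0.136   0.0681]
x [ 0.18   0.804 -0.567] y [ 0.976 -0.217  0.002] q [ 1.069  1.295 -0.821  1.745 -0.151  0.683  0.511] F [-5.9  -9.99 14.23] open 0.674
```

send_rows(
  commands=[0,0,0.004,0,0,0,1,0,0,0,0,0,0,0.7,0,0,0,0,0,0,0.3,0,0,0,0,0,0,0,0,0,0,0,0,0,0,0,0,0,0,0,0,0],
)

```text
clock: 10.7
tool_pos: [0.5102, -0.1201, 0.0596]
eef_rot: [0.745, 0.598, -0.23, 0.187]
contact_force: [-0.6, 0.1, -0.0]
opening: 0.951
```

```bash
python3 log.py; python3 ov.py 6
```

```text
t 10.7 tcp [ 0.5102 -0.1201  0.0596] pinch [ 0.5069 -0.1352  0.0702]
x [ 0.18   0.805 -0.565] y [ 0.976 -0.216  0.003] q [ 1.069  1.293 -0.824  1.746 -0.152  0.684  0.511] F [-0.61  0.13 -0.01] open 0.951
logger c [ 0.5093 -0.1245  0.0632] up [-0.005 -0.006  1.   ] z [-0.218 -0.976 -0.006]
```

View pics/scene6.png

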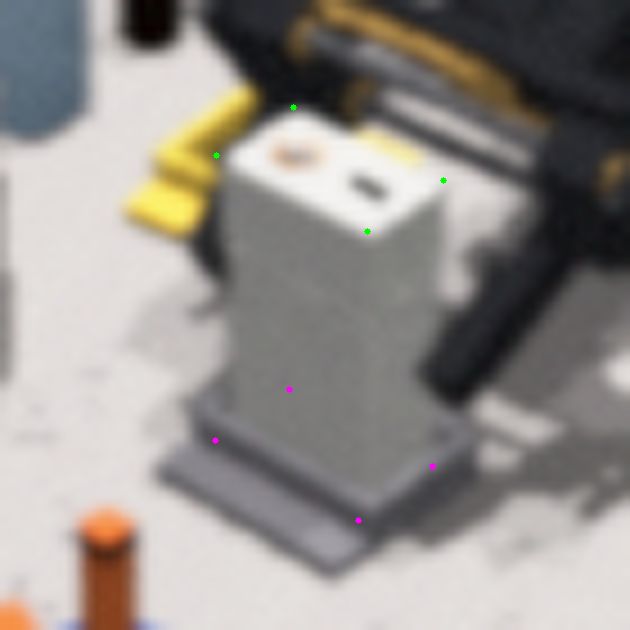

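View pics/top6.png

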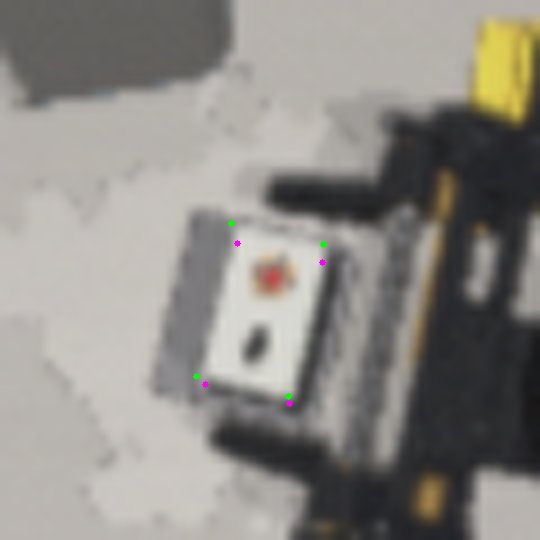

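send_rows(
  commands=[-0.01,-0.05,0.035,0,0,0,0,-0.02,-0.097,0.068,0,0,0,0,-0.02,-0.097,0.068,0,0,0,0,-0.02,-0.097,0.068,0,0,0,0,-0.02,-0.08,0.1,0,0,0,0,-0.02,-0.02,0.15,0,0,0,0,0,0,0.1,0,0,0,0,0,0,0,0,0,0,0],
)

```text
clock: 11.6
tool_pos: [0.4798, -0.2327, 0.2116]
eef_rot: [0.745, 0.599, -0.229, 0.185]
contact_force: [0.7, 0.3, 0.8]
opening: 0.999
```

```bash
python3 log.py
python3 - <<'E'
from plant import cams
import cv2,pickle,numpy as np
for n in("scene","top"):
    s=cams.snapshot(n); pickle.dump(s,open(f"{n}7.pkl","wb"));im=s["image"]
    cv2.imwrite(f"pics/{n}7.png",im)
    (x,y,w,h)=(215,175,80,125) if n=="scene" else (135,165,115,85)
    cv2.imwrite(f"pics/{n}7c.png",cv2.resize(im[y:y+h,x:x+w],None,fx=6 if n=="top" else 4.8,fy=6 if n=="top" else 4.8,interpolation=cv2.INTER_CUBIC))
E
```

```text
t 11.6 tcp [ 0.4798 -0.2327  0.2116] pinch [ 0.4765 -0.2478  0.2221]
x [ 0.177  0.807 -0.563] y [ 0.977 -0.214  0.   ] q [ 1.215  1.077 -0.853  1.575 -0.19   1.104  0.461] F [0.68 0.33 0.84] open 0.999
```

View pics/scene7c.png

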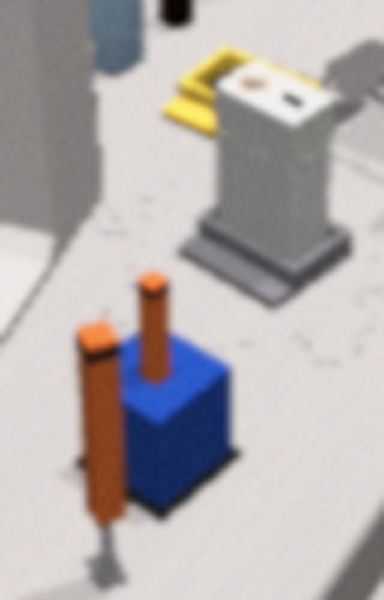

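View pics/top7c.png

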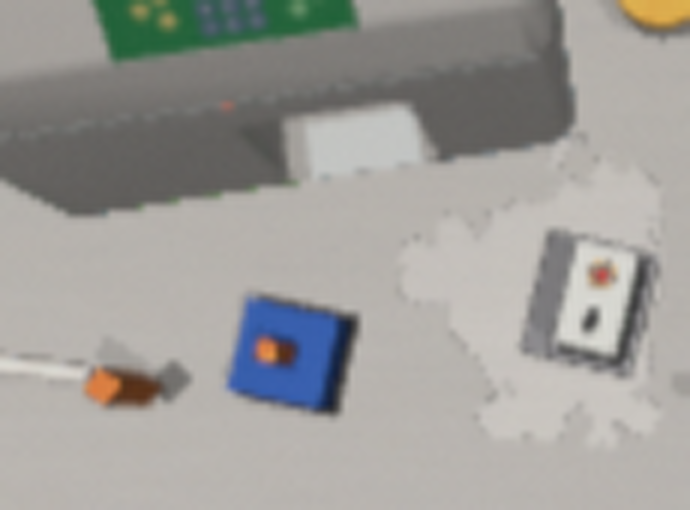

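Run:
```python
from h import *
t=load("top",7);s=load("scene",7)
ct=lambda x,y:(135+x/6-.5,165+y/6-.5); cs=lambda x,y:(215+x/4.8-.5,175+y/4.8-.5)
print("small top",ray(t,ct(267,350),.126).round(4),ray(s,cs(153,280),.126).round(4))
print("small base at stand top",ray(t,ct(289,352),.065).round(4),ray(s,cs(154,378),.065).round(4))
print("stand top corners",[ray(t,ct(*p),.065)[:2].round(4).tolist() for p in((253,297),(338,316),(320,405),(232,388))])
print("  scene",[ray(s,cs(*p),.065)[:2].round(4).tolist() for p in((161,422),(231,370),(163,333))])
print("  scene foot",[ray(s,cs(*p),.0)[:2].round(4).tolist() for p in((161,520),(241,453))])
print("large base",ray(t,ct(173,380),0).round(3),ray(s,cs(106,575),0).round(3))
b=ray(s,cs(106,575),0)
for z in(.14,.16,.18,.2): print(z,ray(t,ct(103,383),z).round(3),ray(s,cs(98,328),z).round(3))
for z in(0,.1,.2,.3): print("instr front",z,[ray(t,ct(*p),z)[:2].round(3).tolist() for p in((80,212),(290,182),(570,140))])
print("instr scene base",[ray(s,p,0).round(3).tolist() for p in((185,285),(236,215))])
print("hole top/scene",ray(t,ct(602,274),.116).round(4),ray(s,cs(253,84),.116).round(4))
print("logger top corners", [ray(t,ct(*p),.116)[:2].round(4).tolist() for p in((578,238),(643,253),(625,368),(557,352))],[ray(s,cs(*p),.116)[:2].round(4).tolist() for p in((216,92),(248,58),(333,95),(298,125))])
```

```text
small top [0.4777 0.0607 0.126 ] [0.4764 0.0626 0.126 ]
small base at stand top [0.4784 0.0574 0.065 ] [0.4748 0.0667 0.065 ]
stand top corners [[0.5111, 0.0795], [0.4999, 0.0286], [0.447, 0.0383], [0.457, 0.0907]]
  scene [[0.4552, 0.093], [0.4434, 0.0423], [0.4885, 0.0343]]
  scene foot [[0.4545, 0.0966], [0.442, 0.0336]]
large base [0.463 0.139 0.   ] [0.459 0.142 0.   ]
0.14 [0.459 0.15  0.14 ] [0.472 0.12  0.14 ]
0.16 [0.458 0.145 0.16 ] [0.459 0.14  0.16 ]
0.18 [0.458 0.141 0.18 ] [0.446 0.159 0.18 ]
0.2 [0.458 0.136 0.2  ] [0.433 0.179 0.2  ]
instr front 0 [[0.568, 0.2], [0.587, 0.069], [0.614, -0.107]]
instr front 0.1 [[0.559, 0.175], [0.577, 0.054], [0.602, -0.11]]
instr front 0.2 [[0.55, 0.151], [0.566, 0.038], [0.59, -0.113]]
instr front 0.3 [[0.541, 0.127], [0.556, 0.023], [0.578, -0.116]]
instr scene base [[0.586, 0.178, 0.0], [0.627, -0.125, 0.0]]
hole top/scene [ 0.5223 -0.1297  0.116 ] [ 0.5226 -0.1274  0.116 ]
logger top corners [[0.5431, -0.1157], [0.5346, -0.1533], [0.4682, -0.1432], [0.4773, -0.1041]] [[0.5371, -0.11], [0.538, -0.1498], [0.4775, -0.1395], [0.4812, -0.1036]]
```

Run:
```python
import cv2
s=cv2.imread("pics/scene7.png")
cv2.imwrite("pics/inst.png",cv2.resize(s[70:310,30:280],None,fx=2.5,fy=2.5,interpolation=cv2.INTER_CUBIC))
```

```text
(no output)
```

View pics/inst.png

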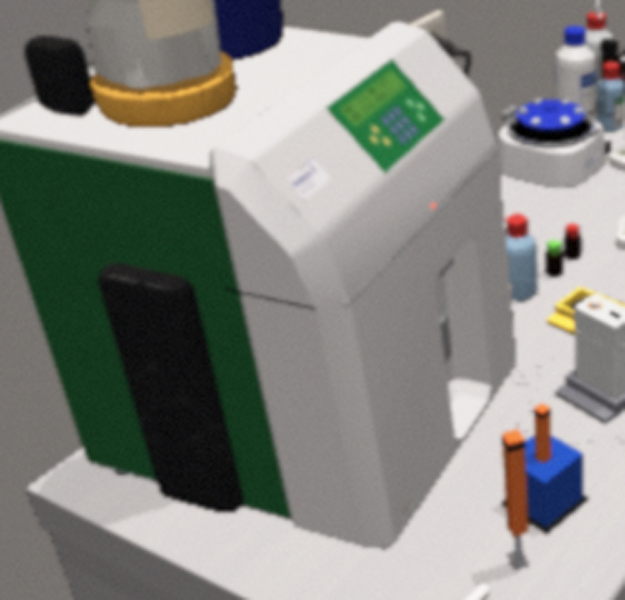

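```bash
cat > st.py <<'E'
from go import *
d=np.radians
jd=-12.0;jaw=np.array([np.cos(d(jd)),np.sin(d(jd)),0]);w=np.array([-jaw[1],jaw[0],0])
def ST(lean=35): return tgt(w*np.sin(d(lean))-np.array([0,0,1])*np.cos(d(lean)),jaw)
E
python3 - <<'E'
from st import *
plan([.4775,.061,.20],ST())
import ik
q=telemetry.get_state()['q']
for p in([.4775,.061,.2],[.4775,.061,.1],[.4775,.061,.25],[.522,-.128,.25],[.522,-.128,.19]):
    q,a,b=ik.solve(p,ST(),q);print(q.round(2),a.round(4),b.round(4))
E
```

```text
target tcp [0.4797 0.0715 0.1847] shift frac [ 0.0053  1.2151 -0.0946] turn frac [-0.2261  0.0459  0.0039] rows 6.09
[ 0.61  0.78 -0.76  2.15 -0.36  0.27  0.17] 0.0 0.0001
[ 0.58  1.   -0.73  2.19 -0.3   0.05  0.23] 0.0 0.0
[ 0.63  0.68 -0.78  2.11 -0.36  0.4   0.13] 0.0 0.0
[ 0.86  0.77 -0.67  1.78 -0.22  0.8   0.27] 0.0 0.0
[ 0.84  0.87 -0.65  1.82 -0.19  0.68  0.31] 0.0 0.0
```

Run:
```python
from st import *
import ik
q0=telemetry.get_state()['q']
for L in(0,10,15,20,25,45,55):
    q=q0.copy()
    for p in([.4775,.061,.2],[.4775,.061,.1]):
        q,a,b=ik.solve(p,ST(L),q);print(L,q.round(2),a.round(4),b.round(4))
```

```text
0 [-0.13  0.6  -0.15  2.05  0.18  0.5  -0.62] 0.0 0.0001
0 [-0.18  0.79 -0.07  2.12  0.21  0.24 -0.64] 0.0 0.0
10 [ 0.05  0.6  -0.26  2.09 -0.05  0.4  -0.33] 0.0 0.0001
10 [ 0.02  0.8  -0.23  2.16 -0.03  0.14 -0.32] 0.0 0.0
15 [ 0.16  0.61 -0.35  2.11 -0.14  0.36 -0.2 ] 0.0 0.0001
15 [ 0.14  0.82 -0.33  2.17 -0.12  0.11 -0.18] 0.0 0.0
20 [ 0.28  0.64 -0.45  2.12 -0.22  0.33 -0.08] 0.0 0.0001
20 [ 0.26  0.85 -0.44  2.18 -0.19  0.08 -0.05] 0.0 0.0
25 [ 0.4   0.68 -0.56  2.13 -0.28  0.31  0.02] 0.0 0.0001
25 [ 0.38  0.89 -0.54  2.19 -0.24  0.06  0.06] 0.0 0.0
45 [ 0.78  0.92 -0.93  2.16 -0.38  0.26  0.28] 0.0 0.0001
45 [ 0.74  1.13 -0.86  2.17 -0.3   0.08  0.35] 0.0 0.0
55 [ 0.9   1.08 -1.05  2.15 -0.37  0.26  0.36] 0.0 0.0001
55 [ 0.87  1.28 -0.96  2.14 -0.29  0.14  0.45] 0.0 0.0
```

Run:
```python
from st import *
plan([.4775,.061,.20],ST(55))
import ik
q=telemetry.get_state()['q']
for s in np.linspace(0,1,6):
    p=np.array([.4765,-.2478,.2221])*(1-s)+np.array([.4775,.061,.2])*s
    q,a,b=ik.solve(p,ST(55),q);print(q.round(2),a.round(4),b.round(4))
```

```text
target tcp [0.4807 0.076  0.1893] shift frac [ 0.0091  1.2331 -0.0762] turn frac [-0.0089 -0.001   0.0035] rows 6.18
[ 1.21  1.07 -0.85  1.58 -0.18  1.1   0.46] 0.0 0.0
[ 1.18  1.05 -0.88  1.72 -0.22  0.94  0.45] 0.0 0.0
[ 1.13  1.04 -0.91  1.85 -0.25  0.78  0.44] 0.0 0.0
[ 1.07  1.04 -0.95  1.97 -0.3   0.61  0.42] 0.0 0.0
[ 0.99  1.05 -0.99  2.07 -0.34  0.44  0.4 ] 0.0 0.0
[ 0.9   1.07 -1.04  2.15 -0.39  0.26  0.38] 0.0 0.0
```

send_rows(
  commands=[0,0.14,0,0,0,0,0,0,0.15,0,0,0,0,0,0,0.15,0,0,0,0,0,0,0.15,0,0,0,0,0,0,0.15,0,0,0,0,0,0,0.15,0,0,0,0,0,0,0.15,0,0,0,0,0,0,0.12,0,0,0,0,0,0,0,0,0,0,0,0,0,0,0,0,0,0,0],
)

```text
clock: 12.7
tool_pos: [0.4689, 0.0687, 0.1937]
eef_rot: [0.742, 0.603, -0.237, 0.175]
contact_force: [-0.6, -0.3, -0.3]
opening: 0.998
```

```bash
python3 log.py;  python3 - <<'E'
from st import *
plan([.4775,.061,.20],ST(55))
plan([.4775,.061,.104],ST(55))
from plant import cams
import cv2,pickle,numpy as np
for n in("scene","top"):
    s=cams.snapshot(n); pickle.dump(s,open(f"{n}8.pkl","wb"));im=s["image"]
    (x,y,w,h)=(205,165,110,125) if n=="scene" else (135,165,115,85)
    cv2.imwrite(f"pics/{n}8c.png",cv2.resize(im[y:y+h,x:x+w],None,fx=6 if n=="top" else 4.8,fy=6 if n=="top" else 4.8,interpolation=cv2.INTER_CUBIC))
E
```

```text
t 12.7 tcp [0.4689 0.0687 0.1937] pinch [0.4659 0.0535 0.2042]
x [ 0.161  0.812 -0.562] y [ 0.977 -0.212 -0.027] q [ 0.925  1.072 -1.041  2.16  -0.403  0.294  0.385] F [-0.61 -0.28 -0.32] open 0.998
target tcp [0.4807 0.076  0.1893] shift frac [ 0.0472  0.0293 -0.0176] turn frac [-0.0124 -0.0146  0.0028] rows 0.29
target tcp [0.4807 0.076  0.0933] shift frac [ 0.0472  0.0293 -0.4016] turn frac [-0.0124 -0.0146  0.0028] rows 2.03
```

View pics/scene8c.png

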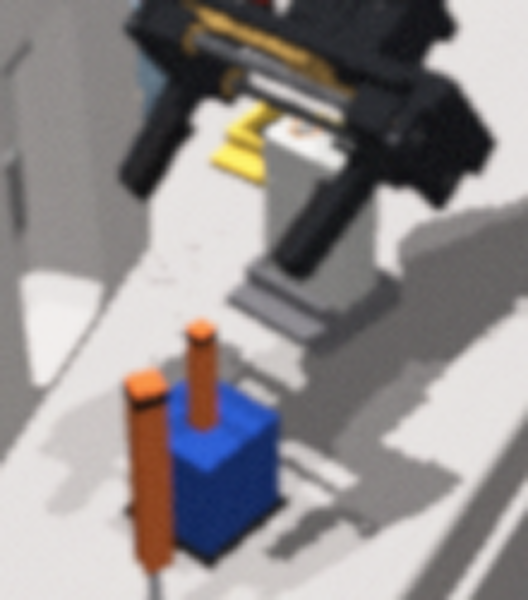

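View pics/top8c.png

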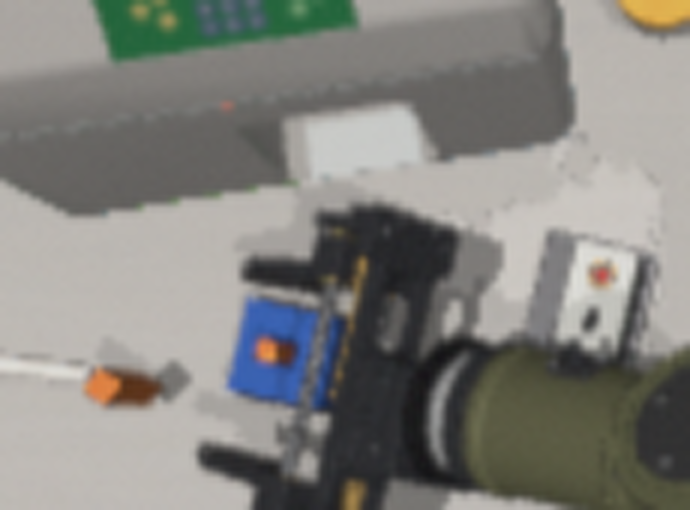

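send_rows(
  commands=[0.024,0.015,0,-0.006,-0.007,0.001,0,0.024,0.015,-0.02,-0.006,-0.007,0.001,0,0,0,-0.06,0,0,0,0,0,0,-0.06,0,0,0,0,0,0,-0.06,0,0,0,0,0,0,0,0,0,0,0],
)

```text
clock: 13.4
tool_pos: [0.4847, 0.0713, 0.137]
eef_rot: [0.744, 0.595, -0.236, 0.19]
contact_force: [-1.1, 0.3, 0.0]
opening: 0.999
```

```bash
python3 log.py;  python3 - <<'E'
from st import *
plan([.4775,.061,.104],ST(55))
from plant import cams
import cv2,pickle,numpy as np
for n in("scene","top"):
    s=cams.snapshot(n); pickle.dump(s,open(f"{n}9.pkl","wb"));im=s["image"]
    (x,y,w,h)=(205,135,140,125) if n=="scene" else (135,165,115,85)
    cv2.imwrite(f"pics/{n}9c.png",cv2.resize(im[y:y+h,x:x+w],None,fx=6 if n=="top" else 4.8,fy=6 if n=="top" else 4.8,interpolation=cv2.INTER_CUBIC))
E
```

```text
t 13.4 tcp [0.4847 0.0713 0.137 ] pinch [0.4814 0.0564 0.1478]
x [ 0.18   0.796 -0.578] y [ 0.976 -0.22   0.002] q [ 0.881  1.175 -0.994  2.146 -0.359  0.191  0.433] F [-1.07  0.35  0.01] open 0.999
target tcp [0.4807 0.076  0.0933] shift frac [-0.0162  0.0186 -0.1749] turn frac [0.0034 0.0005 0.0077] rows 0.88
```

View pics/scene9c.png

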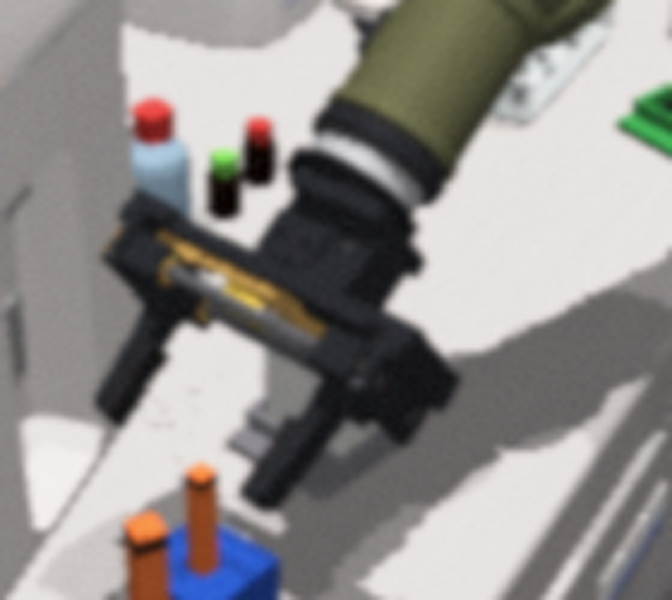

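View pics/top9c.png

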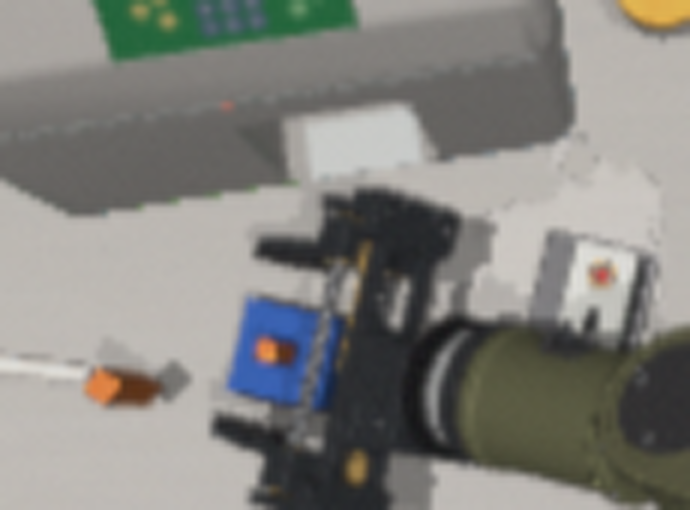

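send_rows(
  commands=[-0.008,0.009,-0.04,0.001,0,0.003,0,-0.006,0.008,-0.04,0.001,0,0.003,0,-0.004,0.004,-0.04,0,0,0,0,0,0,-0.03,0,0,0,0,0,0,0,0,0,0,0,0,0,0,0,0,0,0],
)

```text
clock: 14.1
tool_pos: [0.4802, 0.0776, 0.0987]
eef_rot: [0.742, 0.599, -0.233, 0.191]
contact_force: [-0.3, -0.7, 1.0]
opening: 1.003
```

```bash
python3 log.py;  python3 - <<'E'
from st import *
plan([.4775,.061,.104],ST(55))
from plant import cams
import cv2,pickle,numpy as np
for n in("scene","top"):
    s=cams.snapshot(n); pickle.dump(s,open(f"{n}10.pkl","wb"));im=s["image"]
    (x,y,w,h)=(205,195,90,80) if n=="scene" else (150,190,75,55)
    cv2.imwrite(f"pics/{n}10c.png",cv2.resize(im[y:y+h,x:x+w],None,fx=7.5,fy=7.5,interpolation=cv2.INTER_CUBIC))
E
```

```text
t 14.1 tcp [0.4802 0.0776 0.0987] pinch [0.477  0.0626 0.1095]
x [ 0.173  0.8   -0.574] y [ 0.978 -0.209  0.004] q [ 0.866  1.257 -0.969  2.148 -0.327  0.139  0.471] F [-0.27 -0.66  1.04] open 1.003
target tcp [0.4807 0.076  0.0933] shift frac [ 0.0017 -0.0064 -0.0218] turn frac [0.001  0.0026 0.0005] rows 0.11
```

View pics/scene10c.png

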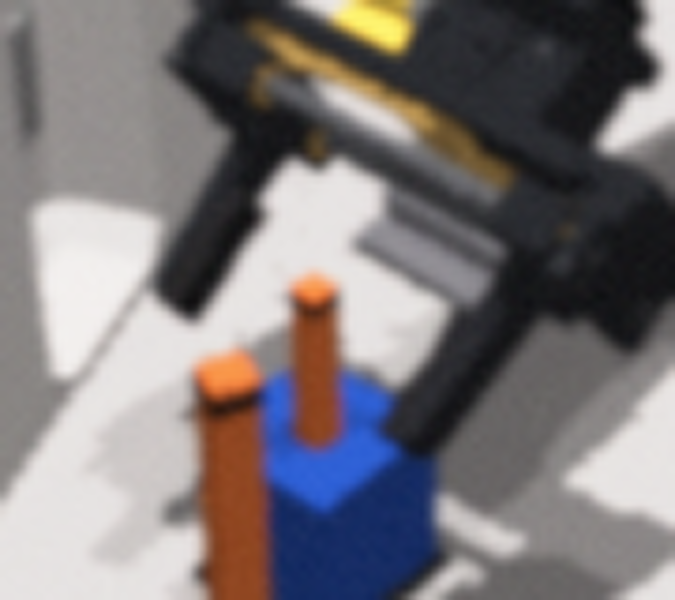

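View pics/top10c.png

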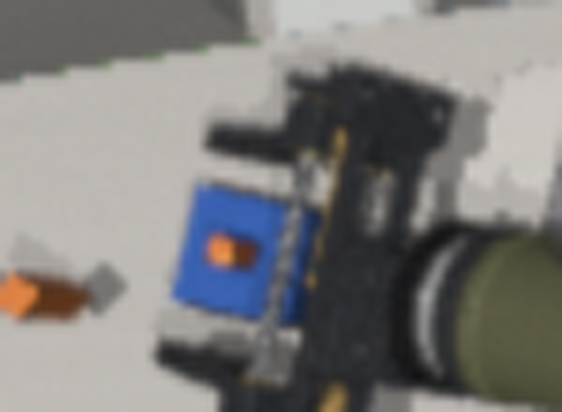

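send_rows(
  commands=[0.002,-0.004,-0.02,0.001,0.003,0,0,0,0,-0.006,0,0,0,0.2,0,0,0,0,0,0,0.5,0,0,0,0,0,0,0.8,0,0,0,0,0,0,1,0,0,0,0,0,0,1,0,0,0,0,0,0,1,0,0,0,0,0,0,1,0,0,0,0,0,0,1,0,0,0,0,0,0,1],
  newtons=40,
)

```text
clock: 15.2
tool_pos: [0.4815, 0.0761, 0.093]
eef_rot: [0.742, 0.6, -0.234, 0.19]
contact_force: [-0.4, -0.5, -0.2]
opening: 0.208
```

```bash
python3 log.py
```

```text
t 15.2 tcp [0.4815 0.0761 0.093 ] pinch [0.4783 0.0611 0.1037]
x [ 0.172  0.8   -0.574] y [ 0.978 -0.209  0.002] q [ 0.865  1.266 -0.962  2.14  -0.322  0.143  0.475] F [-0.41 -0.54 -0.17] open 0.208
```

send_rows(
  commands=[0,0,0,0,0,0,1,0,0,0,0,0,0,1,0,0,0,0,0,0,1],
)

```text
clock: 15.5
tool_pos: [0.4815, 0.0761, 0.093]
eef_rot: [0.741, 0.6, -0.234, 0.19]
contact_force: [0.5, 0.7, 0.1]
opening: 0.127
```

```bash
python3 log.py
```

```text
t 15.5 tcp [0.4815 0.0761 0.093 ] pinch [0.4783 0.0612 0.1037]
x [ 0.172  0.8   -0.574] y [ 0.978 -0.209  0.002] q [ 0.865  1.266 -0.962  2.14  -0.322  0.143  0.475] F [0.49 0.71 0.07] open 0.127
```

send_rows(
  commands=[0,0,0,0,0,0,1,0,0,0.04,0,0,0,1,0,0,0.08,0,0,0,1,0,0,0.1,0,0,0,1,0,0,0.1,0,0,0,1,0,0,0.1,0,0,0,1,0,0,0.1,0,0,0,1,0,0,0.1,0,0,0,1,0,0,0,0,0,0,1,0,0,0,0,0,0,1],
)

```text
clock: 16.5
tool_pos: [0.4787, 0.0781, 0.2572]
eef_rot: [0.74, 0.601, -0.234, 0.191]
contact_force: [-0.3, 0.5, -0.4]
opening: 0.132
```

```bash
python3 log.py
python3 - <<'E'
from plant import cams
import cv2,pickle,numpy as np
for n in("scene","top"):
    s=cams.snapshot(n); pickle.dump(s,open(f"{n}11.pkl","wb"));im=s["image"]
    (x,y,w,h)=(195,155,110,110) if n=="scene" else (150,190,75,55)
    cv2.imwrite(f"pics/{n}11c.png",cv2.resize(im[y:y+h,x:x+w],None,fx=5.4 if n=="scene" else 7.5,fy=5.4 if n=="scene" else 7.5,interpolation=cv2.INTER_CUBIC))
E
```

```text
t 16.5 tcp [0.4787 0.0781 0.2572] pinch [0.4755 0.0631 0.2679]
x [ 0.169  0.8   -0.576] y [ 0.979 -0.205  0.002] q [ 0.923  0.934 -1.088  2.128 -0.448  0.377  0.328] F [-0.3   0.5  -0.43] open 0.132
```

View pics/scene11c.png

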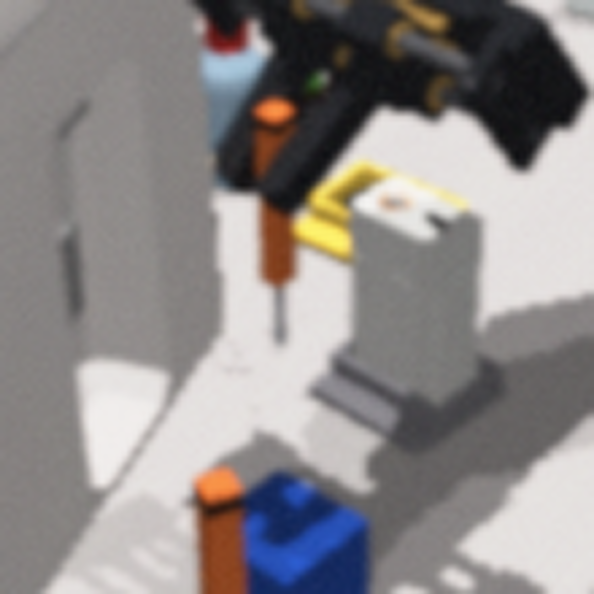

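View pics/top11c.png

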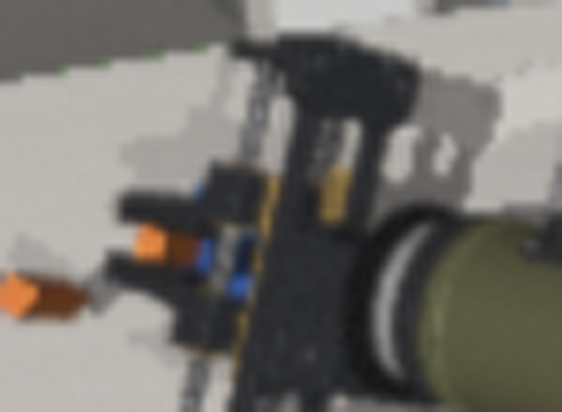

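```bash
cat > tip.py <<'E'
from st import *
from h import proj,ray
Mg=R.from_quat([0.741,0.6,-0.234,0.19]).as_matrix();pg=np.array([.4783,.0612,.1037])
t_tool=Mg.T@np.array([0,0,-.0977]); ax=Mg.T@np.array([0,0,1.])
def tip(s=None):
    s=s or telemetry.get_state();M=R.from_quat(s['eef_rot']).as_matrix();p=s['tool_pos']-.0187*M[:,0]
    return p+M@t_tool, M@ax
E
python3 - <<'E'
from tip import *
from h import load
import cv2
t,a=tip();print(t.round(4),a.round(3))
for n,k,o in(("scene",5.4,(195,155)),("top",7.5,(150,190))):
    s=load(n,11);im=cv2.imread(f"pics/{n}11c.png")
    for L in(0,.035,.12):
        u=proj(s,t+a*L);v=(u-o+.5)*k;print(n,L,u.round(1),v.round(0));cv2.circle(im,(int(v[0]),int(v[1])),2,(0,255,0),-1)
    cv2.imwrite(f"pics/{n}11m.png",im)
E
```

```text
[0.4754 0.0632 0.1697] [ 0.001 -0.     1.   ]
scene 0 [246.2 218.5] [279. 346.]
scene 0.035 [245.9 206.3] [278. 280.]
scene 0.12 [245.1 174.7] [273. 109.]
top 0 [176.1 223.1] [200. 252.]
top 0.035 [174.3 222.8] [186. 250.]
top 0.12 [169.4 221.9] [149. 243.]
```

View pics/scene11m.png

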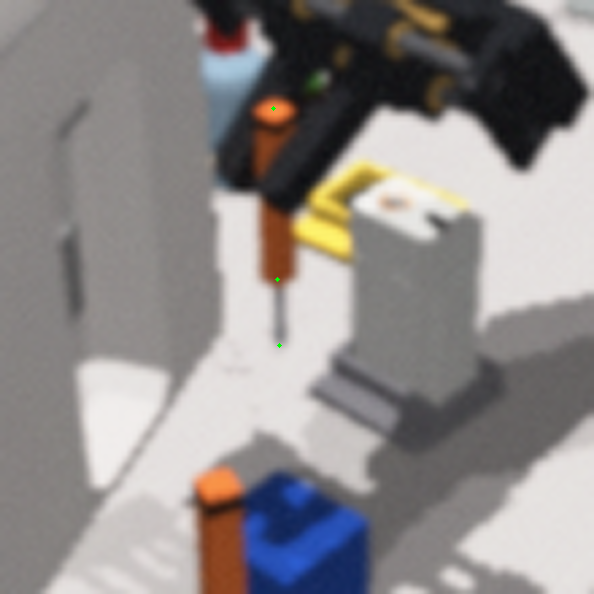

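Run:
```python
from h import *
for n,(x,y,w,h) in(("top",(228,203,18,26)),("scene",(260,183,26,20))):
    s=load(n,7);im=s["image"][y:y+h,x:x+w].astype(float)
    b,g,r=im[...,0],im[...,1],im[...,2];wt=np.clip(r-b-25,0,None)
    print((wt>0).astype(int).sum());  ys,xs=np.mgrid[y:y+h,x:x+w]
    n_,lab,st,_=cv2.connectedComponentsWithStats((wt>0).astype(np.uint8))
    for i in range(1,n_):
        m=lab==i;W=wt*m
        u=((xs*W).sum()/W.sum(),(ys*W).sum()/W.sum());print(n,st[i],np.round(u,2),ray(s,u,.116).round(4))
```

```text
19
top [ 5  5  5  5 19] [234.82 210.44] [ 0.5214 -0.1297  0.116 ]
87
scene [ 0  1 22 10 70] [265.2  187.46] [ 0.5382 -0.1446  0.116 ]
scene [5 8 4 3 8] [266.03 192.03] [ 0.5253 -0.1257  0.116 ]
scene [9 8 2 2 3] [269.8  191.55] [ 0.5174 -0.1328  0.116 ]
scene [ 0 11  1  1  1] [260. 194.] [ 0.5351 -0.1093  0.116 ]
scene [ 0 15  1  5  5] [260.   200.33] [ 0.5205 -0.083   0.116 ]
```

send_rows(
  commands=[0.01,-0.05,0,0,0,0,1,0.023,-0.1,0,0,0,0,1,0.023,-0.1,0,0,0,0,1,0.023,-0.1,0,0,0,0,1,0.023,-0.1,0,0,0,0,1,0.023,-0.1,0,0,0,0,1,0.023,-0.1,0,0,0,0,1,0.02,-0.06,0,0,0,0,1,0,0,0,0,0,0,1,0,0,0,0,0,0,1],
)

```text
clock: 17.6
tool_pos: [0.5153, -0.105, 0.2448]
eef_rot: [0.738, 0.606, -0.238, 0.181]
contact_force: [-0.6, 0.7, 0.1]
opening: 0.129
```

```bash
python3 log.py
cat > tp.py <<'E'
from tip import *
import sys
t,a=tip();print("tip",t.round(4),"axis",a.round(4))
H=np.array([.522,-.128,float(sys.argv[1])])
s=telemetry.get_state();M=R.from_quat(s['eef_rot']).as_matrix()
rv=np.cross(a,[0,0,1]);print("shift frac",((H-t)/.25).round(4),"turn to upright frac",(rv/(np.pi/2)).round(4))
print("tip shift caused by turn about tcp:",(np.cross(rv,t-s['tool_pos'])/.25).round(4))
E
python3 tp.py .135
```

```text
t 17.6 tcp [ 0.5153 -0.105   0.2448] pinch [ 0.5124 -0.1201  0.2554]
x [ 0.153  0.808 -0.57 ] y [ 0.979 -0.201 -0.021] q [ 1.074  0.992 -0.916  1.749 -0.28   0.887  0.358] F [-0.6   0.69  0.1 ] open 0.129
tip [ 0.5104 -0.119   0.1578] axis [ 0.0205 -0.0106  0.9997]
shift frac [ 0.0463 -0.0359 -0.091 ] turn to upright frac [-0.0067 -0.013   0.    ]
tip shift caused by turn about tcp: [ 0.0071 -0.0037  0.0002]
```

send_rows(
  commands=[0.02,-0.016,-0.02,-0.003,-0.006,0,1,0.018,-0.015,-0.02,-0.003,-0.006,0,1,0,0,0,0,0,0,1,0,0,0,0,0,0,1],
)

```text
clock: 18.0
tool_pos: [0.5237, -0.1095, 0.2332]
eef_rot: [0.737, 0.605, -0.233, 0.189]
contact_force: [0.2, 0.1, -0.6]
opening: 0.125
```

```bash
python3 tp.py .135
cat > look.py <<'E'
from tip import *
import sys,cv2
from plant import cams
i=sys.argv[1];t,a=tip()
for n,(x,y,w,h) in(("scene",(240,155,50,55)),("top",(205,190,50,40))):
    s=cams.snapshot(n);k=11;im=cv2.resize(s["image"][y:y+h,x:x+w],None,fx=k,fy=k,interpolation=cv2.INTER_CUBIC)
    for p,c in((t,(0,255,0)),(t+a*.035,(0,255,0)),(t+a*.12,(0,255,0)),(np.array([.522,-.128,.116]),(255,255,0))):
        v=(proj(s,p)-(x,y)+.5)*k;cv2.circle(im,(int(v[0]),int(v[1])),3,c,-1)
    cv2.imwrite(f"pics/{n}{i}.png",im)
E
python3 look.py 12
```

```text
tip [ 0.5205 -0.1242  0.1462] axis [ 0.0026 -0.0034  1.    ]
shift frac [ 0.0061 -0.0151 -0.045 ] turn to upright frac [-0.0022 -0.0016  0.    ]
tip shift caused by turn about tcp: [ 0.0009 -0.0012  0.0002]
```

View pics/scene12.png

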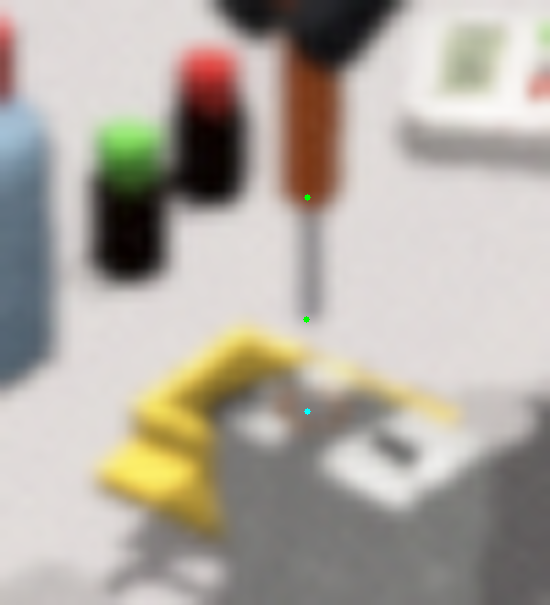

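View pics/top12.png

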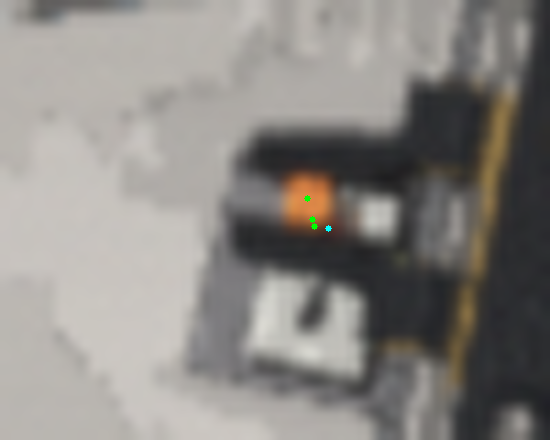

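send_rows(
  commands=[0.005,-0.014,-0.03,-0.002,-0.002,0,1,0.002,-0.003,-0.03,0,0,0,1,0,0,0,0,0,0,1,0,0,0,0,0,0,1],
)

```text
clock: 18.5
tool_pos: [0.5254, -0.1143, 0.2171]
eef_rot: [0.737, 0.604, -0.233, 0.192]
contact_force: [0.1, -0.5, -0.6]
opening: 0.129
```

```bash
python3 tp.py .12; python3 look.py 13
```

```text
tip [ 0.5225 -0.1294  0.1302] axis [-1.e-03  8.e-04  1.e+00]
shift frac [-0.0021  0.0055 -0.0406] turn to upright frac [ 0.0005  0.0006 -0.    ]
tip shift caused by turn about tcp: [-0.0004  0.0003 -0.    ]
```

View pics/scene13.png

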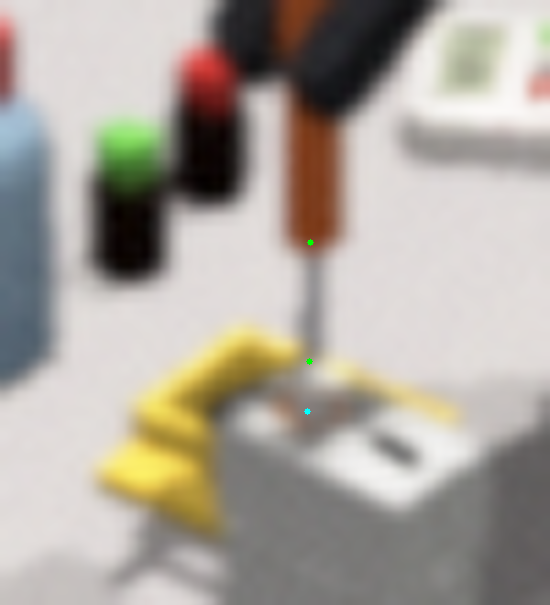

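View pics/top13.png

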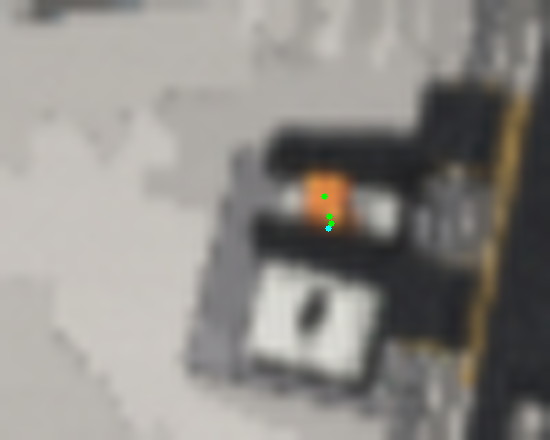

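send_rows(
  commands=[-0.002,0.006,-0.03,0,0,0,1,0,0,-0.02,0,0,0,1,0,0,0,0,0,0,1],
)

```text
clock: 18.9
tool_pos: [0.5249, -0.1127, 0.2039]
eef_rot: [0.737, 0.604, -0.233, 0.192]
contact_force: [-0.2, -0.3, -0.1]
opening: 0.128
```

```bash
python3 tp.py .11; python3 log.py; python3 look.py 14
```

```text
tip [ 0.522  -0.1278  0.117 ] axis [-0.0015  0.0014  1.    ]
shift frac [ 0.     -0.0008 -0.0278] turn to upright frac [ 0.0009  0.001  -0.    ]
tip shift caused by turn about tcp: [-0.0005  0.0005 -0.0001]
t 18.9 tcp [ 0.5249 -0.1127  0.2039] pinch [ 0.5218 -0.1277  0.2147]
x [ 0.161  0.802 -0.576] y [ 0.981 -0.195  0.003] q [ 1.06   1.058 -0.893  1.734 -0.244  0.844  0.399] F [-0.2  -0.27 -0.06] open 0.128
```

View pics/scene14.png

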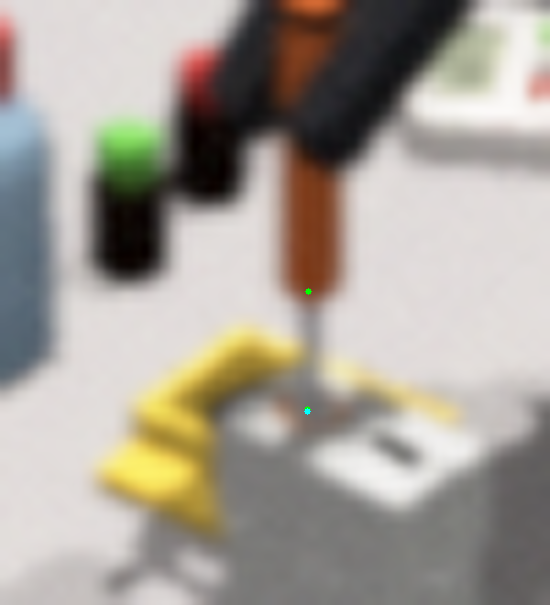

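send_rows(
  commands=[0,0,-0.02,0,0,0,1,0,0,-0.01,0,0,0,1,0,0,0,0,0,0,1],
)

```text
clock: 19.3
tool_pos: [0.5253, -0.1126, 0.1966]
eef_rot: [0.737, 0.604, -0.232, 0.193]
contact_force: [-0.1, -0.4, -0.1]
opening: 0.131
```

```bash
python3 tp.py .1; python3 log.py
```

```text
tip [ 0.5225 -0.1278  0.1097] axis [-0.0027  0.0016  1.    ]
shift frac [-0.002  -0.0009 -0.0388] turn to upright frac [ 0.001   0.0017 -0.    ]
tip shift caused by turn about tcp: [-0.0009  0.0005 -0.0001]
t 19.3 tcp [ 0.5253 -0.1126  0.1966] pinch [ 0.5222 -0.1276  0.2074]
x [ 0.162  0.802 -0.576] y [ 0.981 -0.195  0.004] q [ 1.058  1.069 -0.89   1.735 -0.239  0.834  0.405] F [-0.06 -0.36 -0.09] open 0.131
```

send_rows(
  commands=[-0.002,-0.001,-0.02,0.001,0.002,0,1,0,0,-0.01,0,0,0,1,0,0,0,0,0,0,1],
)

```text
clock: 19.6
tool_pos: [0.525, -0.1128, 0.1889]
eef_rot: [0.737, 0.605, -0.233, 0.191]
contact_force: [0.6, -0.5, 1.8]
opening: 0.127
```

```bash
python3 tp.py .097; python3 log.py
```

```text
tip [ 0.5219 -0.1277  0.1019] axis [ 3.e-04 -8.e-04  1.e+00]
shift frac [ 0.0003 -0.0011 -0.0198] turn to upright frac [-0.0005 -0.0002  0.    ]
tip shift caused by turn about tcp: [ 0.0001 -0.0003  0.    ]
t 19.6 tcp [ 0.525  -0.1128  0.1889] pinch [ 0.522  -0.1278  0.1996]
x [ 0.16   0.803 -0.574] y [ 0.981 -0.196  0.   ] q [ 1.056  1.082 -0.885  1.735 -0.235  0.828  0.41 ] F [ 0.62 -0.54  1.79] open 0.127
```

send_rows(
  commands=[0,0,-0.012,0,0,0,1,0,0,-0.01,0,0,0,1,0,0,0,0,0,0,1,0,0,0,0,0,0,1],
)

```text
clock: 20.0
tool_pos: [0.5256, -0.1118, 0.1853]
eef_rot: [0.738, 0.605, -0.231, 0.191]
contact_force: [-0.9, -0.8, 4.4]
opening: 0.132
```

```bash
python3 tp.py .097; python3 log.py
```

```text
tip [ 0.5227 -0.1266  0.0983] axis [-0.0016 -0.0035  1.    ]
shift frac [-0.0028 -0.0058 -0.005 ] turn to upright frac [-0.0022  0.001   0.    ]
tip shift caused by turn about tcp: [-0.0005 -0.0012  0.0002]
t 20.0 tcp [ 0.5256 -0.1118  0.1853] pinch [ 0.5225 -0.1269  0.196 ]
x [ 0.161  0.805 -0.572] y [ 0.981 -0.195  0.002] q [ 1.055  1.09  -0.885  1.735 -0.233  0.823  0.414] F [-0.86 -0.78  4.39] open 0.132
```

send_rows(
  commands=[-0.002,-0.004,-0.012,-0.001,0,0,1,0,0,-0.008,0,0,0,1,0,0,-0.003,0,0,0,1],
)

```text
clock: 20.3
tool_pos: [0.5258, -0.1113, 0.1827]
eef_rot: [0.738, 0.606, -0.229, 0.191]
contact_force: [-1.6, -1.0, 7.3]
opening: 0.128
```

```bash
python3 tp.py .097; python3 log.py
```

```text
tip [ 0.5233 -0.1257  0.0957] axis [-0.0043 -0.0063  1.    ]
shift frac [-0.005  -0.0091  0.0053] turn to upright frac [-0.004   0.0028  0.    ]
tip shift caused by turn about tcp: [-0.0015 -0.0022  0.0004]
t 20.3 tcp [ 0.5258 -0.1113  0.1827] pinch [ 0.5228 -0.1263  0.1934]
x [ 0.161  0.806 -0.569] y [ 0.981 -0.193  0.004] q [ 1.055  1.096 -0.886  1.735 -0.232  0.82   0.418] F [-1.55 -0.97  7.29] open 0.128
```

send_rows(
  commands=[0,0,0,0,0,0,1,0,0,0,0,0,0,1,0,0,0,0,0,0,1,0,0,0,0,0,0,1,0,0,0,0,0,0,1],
)

```text
clock: 20.8
tool_pos: [0.5257, -0.1107, 0.1842]
eef_rot: [0.738, 0.606, -0.228, 0.19]
contact_force: [-1.3, -0.7, 4.3]
opening: 0.127
```

```bash
python3 tp.py .097; python3 log.py; python3 look.py 15
```

```text
tip [ 0.5232 -0.1251  0.0972] axis [-0.0053 -0.0081  1.    ]
shift frac [-0.005  -0.0117 -0.0006] turn to upright frac [-0.0051  0.0034  0.    ]
tip shift caused by turn about tcp: [-0.0019 -0.0028  0.0005]
t 20.8 tcp [ 0.5257 -0.1107  0.1842] pinch [ 0.5227 -0.1258  0.1949]
x [ 0.161  0.808 -0.567] y [ 0.981 -0.192  0.004] q [ 1.056  1.095 -0.888  1.735 -0.233  0.822  0.418] F [-1.27 -0.74  4.31] open 0.127
```

View pics/scene15.png

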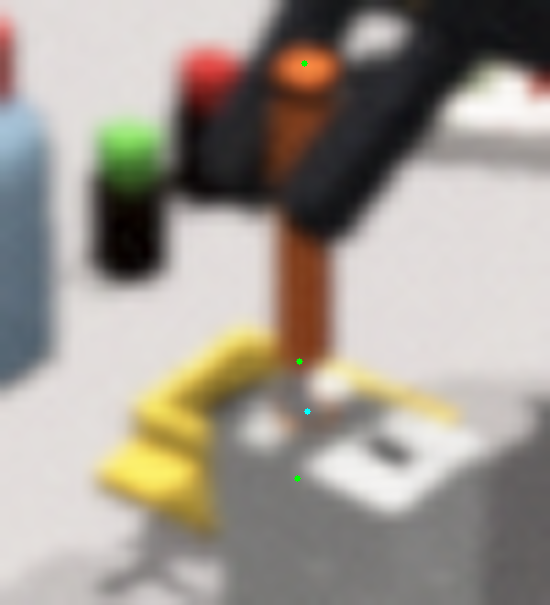

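send_rows(
  commands=[-0.002,-0.006,-0.003,-0.004,0.003,0,1,-0.002,-0.005,-0.005,-0.002,0.001,0,1,0,-0.001,-0.007,0,0,0,1],
)

```text
clock: 21.2
tool_pos: [0.5254, -0.1126, 0.1824]
eef_rot: [0.736, 0.606, -0.232, 0.192]
contact_force: [-0.5, 0.1, 11.7]
opening: 0.127
```

```bash
python3 tp.py .097; python3 log.py
```

```text
tip [ 0.5225 -0.1275  0.0954] axis [-3.e-04 -1.e-03  1.e+00]
shift frac [-0.002  -0.0018  0.0063] turn to upright frac [-0.0007  0.0002  0.    ]
tip shift caused by turn about tcp: [-0.0001 -0.0004  0.0001]
t 21.2 tcp [ 0.5254 -0.1126  0.1824] pinch [ 0.5225 -0.1277  0.1931]
x [ 0.157  0.804 -0.574] y [ 0.981 -0.192  0.001] q [ 1.053  1.093 -0.881  1.732 -0.23   0.824  0.415] F [-0.51  0.09 11.68] open 0.127
```

```bash
python3 look.py 16; python3 tp.py .097; python3 log.py; python3 look.py 17;python3 look.py 17;python3 look.py 17; python3 tp.py .097; python3 log.py; python3 -c "
import cv2
from plant import cams
cv2.imwrite('pics/f_s.png',cams.snapshot('scene')['image']);cv2.imwrite('pics/f_t.png',cams.snapshot('top')['image'])"; python3 log.py
```

```text
tip [ 0.5225 -0.1274  0.0955] axis [-4.0e-04 -1.2e-03  1.0e+00]
shift frac [-0.0021 -0.0025  0.0061] turn to upright frac [-0.0008  0.0003  0.    ]
tip shift caused by turn about tcp: [-0.0001 -0.0004  0.0001]
t 21.3 tcp [ 0.5254 -0.1125  0.1825] pinch [ 0.5225 -0.1275  0.1932]
x [ 0.157  0.804 -0.574] y [ 0.982 -0.191  0.001] q [ 1.053  1.093 -0.881  1.732 -0.229  0.824  0.415] F [-0.78  0.08  9.38] open 0.129
tip [ 0.5225 -0.1275  0.0955] axis [-5.e-04 -1.e-03  1.e+00]
shift frac [-0.0021 -0.0021  0.006 ] turn to upright frac [-0.0006  0.0003  0.    ]
tip shift caused by turn about tcp: [-0.0002 -0.0003  0.0001]
t 21.6 tcp [ 0.5254 -0.1126  0.1825] pinch [ 0.5225 -0.1276  0.1932]
x [ 0.157  0.804 -0.574] y [ 0.982 -0.191  0.001] q [ 1.053  1.093 -0.881  1.732 -0.229  0.824  0.415] F [-0.16 -0.4  10.34] open 0.129
t 21.7 tcp [ 0.5254 -0.1125  0.1825] pinch [ 0.5225 -0.1276  0.1932]
x [ 0.157  0.804 -0.574] y [ 0.982 -0.191  0.001] q [ 1.053  1.093 -0.881  1.732 -0.229  0.824  0.415] F [ 0.3  -0.06  9.91] open 0.128
```

View pics/scene17.png

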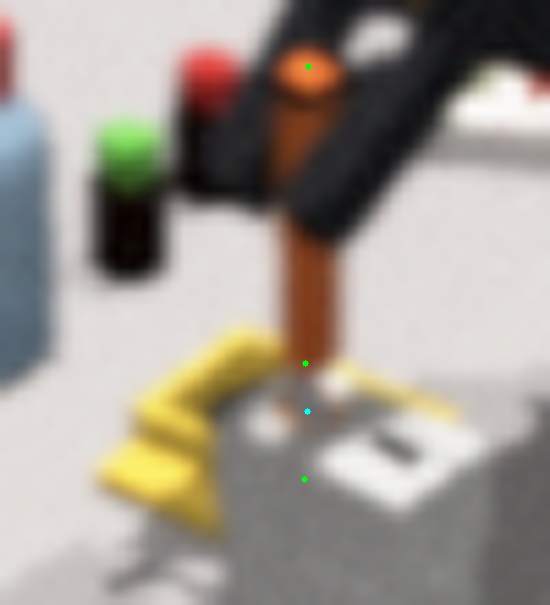

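View pics/f_s.png

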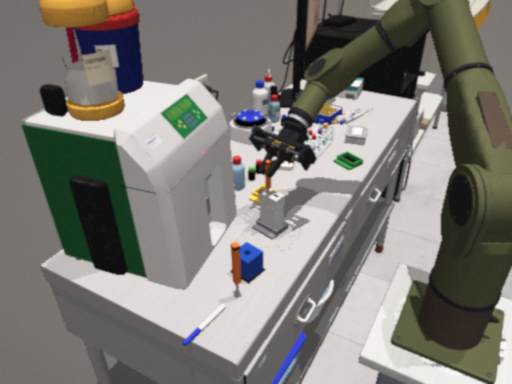

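View pics/f_t.png

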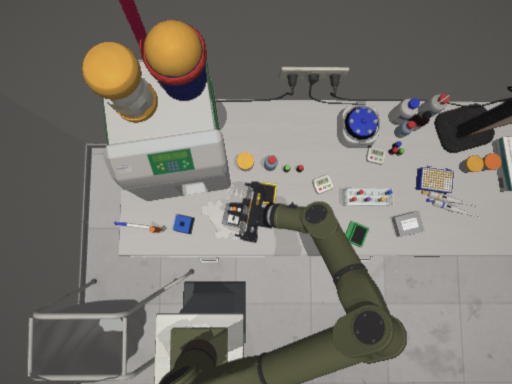

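```bash
python3 -c "
from plant import job
print(job.finish_job())"
```

```text
the job is handed in; nothing more can be done
None
```

I stood the logger upright in the grey dock's pocket and let go. Then I took the small stylus from the blue stand and pressed the reset button through the orange-ringed hole. I handed the job in at about 21.7 s, still gripping the stylus and holding the button down.

**Last checks:**
- **Logger:** it met the pocket floor with its centre at about 61 mm height, as worked out from the tool pose. It looked upright and seated in the last pictures.
- **Button:** first contact was at the expected 102 mm. The tip, worked out from the tool pose, then held at about 95.5 mm, which puts the button at its end stop.
- **Push:** it was steady at about 10 N with almost no sideways force. The highest reading I took while pressing was 11.7 N, against the 30 N limit.
- **Bystanders:** by eye, the last overview pictures show none of them shifted.

**What disagreed:**
- On the first press the tip drifted about 3 mm and the push fell back while holding. I centred the tip again and pressed slightly more before handing in.
- The two cameras differed by about 2–5 mm on where the dock is. I used the average, and the logger went in without touching the walls.

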